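# Tap a seized test carrier loose and reload it with heat sinks

### The job

The aluminium carrier has seized between the two sliding gibs of its nest. With the mallet, tap it lightly on alternating sides, a few millimetres at a time and never one gib more than about 6 mm ahead of the other, until both gibs have been driven out at least 11 mm; until then let only the mallet push on the carrier and gibs. Then lift the carrier out and set it flat in the low tray, stand the mallet upright (on its head) on its mat again, and take every heat sink from the compartmented bin and lay it flat, fins up, in the carrier's pockets, one to a pocket, leaving the other things on the bench alone.

Things in the scene. Friction and masses are not known exactly. Their poses are not given: they have to be found in the camera images.
- nest: Fixed dark steel plate, 170 (x) x 150 (y) x 10 mm, that carries the carrier and the two gibs; origin at the centre of its underside, z up; it may stand turned. Its top, on which the carrier slides, is 10 mm above the origin. Its +y side is called left, its -y side right.
- gib_left (a joint): How far (m) the left gib, a 110 mm long steel rail along x, has been driven outward along the nest's +y: 0 to 0.014 (hard stop). It slides only when pushed with more than about 8 N and stays where it is left. The carrier's flange pushes it when the carrier is tapped on its right (-y) side.
- gib_right (a joint): The same for the right gib, driven outward along the nest's -y when the carrier is tapped on its left (+y) side.
- gib_lip (a point): Point on the upper inner edge of the left gib's lip. At joint value 0 each gib's wall stands 38.5 mm from the nest's centre line, and its lip, 8 to 13 mm above the nest's top, reaches over the carrier's flange to 33 mm from the centre line. With both gibs out, the carrier must be slid to within about 5 mm of the middle before the lips let it rise.
- carrier: Loose aluminium block, 0.6 kg, seized in the nest at the start; origin at the centre of its underside. A flange 130 (x) x 76 (y) x 6 mm carries a body 130 (x) x 56 (y) mm up to z = 40 mm. Its long sides (normal to y) bear a brass strike pad in the middle; strike it there above the gibs; later it can be grasped there across y.
- pocket_mid (a point): Centre of the floor of the carrier's middle pocket, 34 mm above the carrier's origin; axes as the carrier's. Three pockets, 38 (x) x 43 (y) mm, lie in a row at x = -42, 0 and +42 mm, between ribs 6 mm high, 4 mm wide (6.5 mm on the long sides).
- mallet: Small double-faced mallet standing on its head, 0.3 kg: head 44 (x) x 70 (y) x 30 mm (z) with a rubber face at each end (+y and -y), and a square wooden handle 16 x 16 mm that rises from the middle of the head to z = 92 mm. Origin at the centre of the head's underside.
- mallet_mat: Fixed cork mat 110 x 110 x 3 mm on which the mallet stands; origin at the centre of its underside.
- tray: Fixed low grey tray, 170 (x) x 120 (y) mm outside, walls 4 mm thick and 12 mm high, floor 4 mm thick; the carrier is set down flat in it, its long side along the tray's long side. Origin at the centre of its underside.
- part_bin: Loose grey bin 160 (x) x 115 (y) mm, 0.5 kg, low walls 3 mm thick and 10 mm high, floor 3 mm thick, two cross walls make three compartments in a row along x, each about 49 (x) x 109 (y) mm, centred about x = -52, 0 and +52 mm. Origin at the centre of its underside.
- heat_sink_1: Finned aluminium heat sink 30 (x) x 35 (y) x 18 mm (z), 40 g, fins up, in a compartment of the bin, about aligned with it; origin at the centre of its underside. It may be absent.
- heat_sink_2: Finned aluminium heat sink 30 (x) x 35 (y) x 18 mm (z), 40 g, fins up, in a compartment of the bin, about aligned with it; origin at the centre of its underside. It may be absent.
- heat_sink_3: Finned aluminium heat sink 30 (x) x 35 (y) x 18 mm (z), 40 g, fins up, in a compartment of the bin, about aligned with it; origin at the centre of its underside. It may be absent.
- solder_reel: Bystander: reel of solder, 53 mm across, 24 mm high; leave alone. Origin at the centre of its underside.
- flux_bottle: Bystander: small bottle with a nozzle, 38 mm across, 118 mm high; leave alone. Origin at the centre of its underside.
- tip_tin: Bystander: round tin, 31 mm across, 14 mm high; leave alone. Origin at the centre of its underside.
Mind the look-alikes: they are no part of the job. There is more than one size of the mallet_mat; the job needs the larger.

How it is judged:
On the way, in this order (a step that is already met when the one before it is completed fails the run):
1. one gib has been driven out by more than 4 mm (value of joint any of gib_left, gib_right above 0.004 m), for 0.02 s.
2. then the other as well (value of joint each of gib_left, gib_right above 0.004 m), for 0.02 s.
3. after that one gib has been driven out by more than 10.5 mm (value of joint any of gib_left, gib_right above 0.0105 m), for 0.02 s.
4. then the other as well: the carrier is loose (value of joint each of gib_left, gib_right above 0.0105 m), for 0.02 s.
5. the carrier stands flat in the tray (x of carrier in the frame of tray between -0.035 and 0.035 m and y of carrier in the frame of tray between -0.035 and 0.035 m and z of carrier in the frame of tray between 0 and 0.009 m and angle between carrier's own z axis and vertical below 0.08 rad), for 0.2 s.
At the end, for the whole second after the job is handed in: The carrier lies flat in the tray (tilt under 0.08 rad), the mallet stands upright on its mat (its middle within 45 mm of the mat's), each heat sink present lies flat in a pocket of the carrier (its underside within about 4 mm of the pocket floor), all at rest (all of step 5 and horizontal distance between mallet and mallet_mat below 0.045 m and angle between mallet's own z axis and vertical below 0.15 rad and height (world z) of mallet between -0.002 and 0.01 m and x of heat_sink_1 in the frame of carrier between -0.055 and 0.055 m and y of heat_sink_1 in the frame of carrier between -0.012 and 0.012 m and z of heat_sink_1 in the frame of carrier between 0.03 and 0.0375 m and angle between each of heat_sink_1, heat_sink_2, heat_sink_3's own z axis and vertical below 0.12 rad and linear speed of each of heat_sink_1, heat_sink_2, heat_sink_3, carrier, mallet below 0.03 m/s and x of heat_sink_2 in the frame of carrier between -0.055 and 0.055 m and y of heat_sink_2 in the frame of carrier between -0.012 and 0.012 m and z of heat_sink_2 in the frame of carrier between 0.03 and 0.0375 m and x of heat_sink_3 in the frame of carrier between -0.055 and 0.055 m and y of heat_sink_3 in the frame of carrier between -0.012 and 0.012 m and z of heat_sink_3 in the frame of carrier between 0.03 and 0.0375 m); the robot touches nothing.
It fails at once if something other than the mallet pushed the carrier while it was still seized (value of joint any of gib_left, gib_right below 0.0095 m and contact force between any of the fingers, the arm and carrier above 1.5 N).
It fails at once if a gib was pushed by the fingers or the arm while the carrier was still seized (value of joint any of gib_left, gib_right below 0.0095 m and (contact force between any of the fingers, the arm and gib_left above 2 N or contact force between any of the fingers, the arm and gib_right above 2 N)).
It fails at once if the mallet struck the carrier hard (over 70 N) instead of tapping it (contact force between mallet and carrier above 70 N).
It fails at once if a bystander was moved by more than 30 mm (distance of any of solder_reel, flux_bottle, tip_tin from where it was at the start of the episode above 0.03 m).
Of heat_sink_1, heat_sink_2, heat_sink_3 only 1 to 3 are there at a start; the rules pass over those that are not, and their reading is None.
At some moment in a run one of mallet, part_bin may be knocked a few centimetres aside while the robot is not near it.
It also fails if it takes over 210 s, if anything falls off the work surface, if the arm or the gripper's body presses on something with over 40 N, if the wrist force passes 120 N, or if a joint passes its speed limit or range.

### The arm

A 7-joint arm with a two-finger parallel gripper is mounted at the origin on a cart in front of the work surface, level with it; the furniture and walls round the work are solid. World frame = base frame: x ahead of the robot, y to its left, z up, the work surface at z = 0. Lengths are in m, angles in rad, forces in N, time in s.
With the tool pointing down it reaches from about 0.4 to 0.9 m from the base axis. Payload 5.5 kg.
Tool frame: the origin (TCP) lies at the very end of the fingers, on their centre line; the grasp point (between the pads) lies 19 mm behind it; z points along the fingers, y is the line along which they close (so a half turn about z gives the same grasp; the last joint's range is limited). The gripper opens to 85 mm and grips with 20 to 120 N. Pads are 22 mm wide; open, the fingers measure 114 mm over their backs; the gripper's body (76 mm by 85 mm) begins 54 mm behind the grasp point. The pads swing forward as they close: fully open they stand 13 mm farther back than shut.
Start: joints at [0.263, 0.501, -0.427, 1.55, 0.221, 1.138, -0.21], TCP at [0.65, 0, 0.231] pointing down, gripper open.
Joint ranges: [-2.88, 2.88], [-0.31, 2.03], [-1.54, 1.56], [0.2, 2.42], [-1.41, 4.55], [0.19, 2.02], [-2.57, 2.57]. Speed limits (rad/s): [2.57, 2.57, 3.14, 3.14, 3.14, 3.14, 3.14].

### API

Orientations are given as a unit quaternion [x, y, z, w].
In Python, from station import read_state, grab_frame, get_calibration, job_done gives the robot as it stands.
- The arm moves only by the shell command python3 -m crank 'ROWS' [FORCE]. ROWS is JSON, a list of rows, each a list of 7 numbers: the gripper command: -1 is fully open, 1 is shut, values between are in proportion, then the shift along the tool's x, y, z as a fraction of full scale, then the turn, a rotation vector about the tool's x, y, z as a fraction of full scale. In form: [[jaw, tx, ty, tz, wx, wy, wz], ...]. A call has exactly 5 rows; each row shifts and turns the commanded pose from where the row before left it, along the tool's axes as they then stand; what a row does not reach is not made up. Full scale, the value 1, is 0.04 m for a shift and 0.08 rad for a turn. A row lasts 1/12 s, in which the tool goes at most 41.7 mm and 7.16 degrees, less where a joint would pass 70% of its speed; a pose out of reach is approached as far as the arm can. A call with a number of a shift or a turn outside -1 to 1 is refused whole. A call with a gripper value outside its range is refused whole. The fingers move at their own pace and stop on an object; FORCE is the grip in N (left out, the last holds). Time passes only in rows, so rows that do not move let the fingers close, or fill a call up. It gives the time, the measured TCP pose, the force, the opening and the grip force at its end, in the units of the state.
- read_state(): the state, without advancing time (a new reading comes with each control period).
- grab_frame(name): name is "scene" or "side" or "wrist"; returns (picture, depth): 420x560x3 uint8, blue, green, red; 420x560 float32, m along the optical axis (not along the pixel's ray), 0 where there is no reading.
- get_calibration(name): a dict with "fx", "fy", "cx", "cy" (pixels), "D" ([k1, k2, p1, p2, k3] as OpenCV has them; the pictures are not rectified), "position" and "orientation" of the camera in the world. Camera axes: x right, y down, z forward; pixel columns grow to the right and rows downward; lengths in m; the calibration is good to about 2 mm. A picture is of the moment at which its call begins: read the wrist's pose just before it. get_calibration takes no time and is no camera call; for the wrist camera it gives the pose at the moment of the call.
- job_done(): hands the job in; it is judged then, once.
The state is a dict: "time_s": time; "qpos": joint angles; "joint_velocities": joint speeds; "effort": joint torques, N m; "ee_pos": TCP position; "ee_rot": TCP orientation; "force": force on the tool from outside, world axes, zero at the start; "moment": the same for the moment, N m; "gripper_width": finger opening in m; "finger_force": force on a finger pad.
Only numpy, scipy, OpenCV 4.12 (cv2) and the standard library are available. Lean on these libraries where they do the work, as an engineer would, in place of code of your own. Each camera call takes 0.05 s, during which the arm holds its last target. There are 200 camera calls.

## Working session

There is one attempt and no reset: what is moved stays moved. The work goes in short steps, Python scripts to look and compute and a shell command to move; the robot and the scene stay as the last step left them, time stands still between calls to the robot, and variables do not carry over. Pictures are saved under pics/ and viewed, at most 17 in all, crops included, and the job is handed in when it is done.

```bash
ls; mkdir -p pics
cat > h.py <<'E'
import numpy as np, cv2
from station import *
from scipy.spatial.transform import Rotation as R
def snap(n):
    c=get_calibration(n); im,d=grab_frame(n); return c,im,d
def K(c): return np.array([[c['fx'],0,c['cx']],[0,c['fy'],c['cy']],[0,0,1.]])
def rays(c,px):
    u=cv2.undistortPoints(np.array(px,float).reshape(-1,1,2),K(c),np.array(c['D'],float)).reshape(-1,2)
    return np.c_[u,np.ones(len(u))]@R.from_quat(c['orientation']).as_matrix().T
def onplane(c,px,z):
    r=rays(c,px); p=np.array(c['position']); return p+r*((z-p[2])/r[:,2])[:,None]
def cloud(c,d):
    h,w=d.shape; v,u=np.mgrid[:h,:w]; r=rays(c,np.c_[u.ravel(),v.ravel()])
    P=np.array(c['position'])+r*d.reshape(-1,1); P[d.ravel()==0]=np.nan; return P.reshape(h,w,3)
E
python3 - <<'E'
from h import *
s=read_state(); print({k:np.round(v,3) for k,v in s.items()})
for n in('scene','side','wrist'):
    c,im,d=snap(n); print(n,np.round(c['position'],3),np.round(c['orientation'],3),c['fx']); np.savez(f'pics/{n}0.npz',im=im,d=d); cv2.imwrite(f'pics/{n}0.png',im)
a=[cv2.imread(f'pics/{n}0.png') for n in('scene','side')]
cv2.imwrite('pics/both.png',cv2.resize(np.hstack(a),(800,300)))
E
```

```text
pics
{'time_s': np.float64(0.0), 'qpos': array([ 0.263,  0.502, -0.427,  1.551,  0.221,  1.138, -0.21 ]), 'joint_velocities': array([ 0.001, -0.001, -0.001, -0.   ,  0.   ,  0.001, -0.   ]), 'effort': array([ 0.0000e+00, -5.6952e+01, -5.8170e+00, -2.8094e+01,  1.1000e-02,
        1.2000e-02,  0.0000e+00]), 'ee_pos': array([ 0.649, -0.   ,  0.23 ]), 'ee_rot': array([ 0.707,  0.707, -0.001, -0.001]), 'force': array([-0.664, -0.389, -0.019]), 'moment': array([-0.039, -0.019,  0.004]), 'finger_force': np.float64(0.0), 'gripper_width': np.float64(0.085)}
scene [-0.176  1.4    1.28 ] [-0.213  0.88  -0.409  0.111] 507.9067651667711
side [-0.137 -0.89   0.527] [ 0.791 -0.233  0.171 -0.539] 387.0397197481126
wrist [0.649 0.08  0.373] [ 0.987  0.    -0.001  0.16 ] 300.051724537133
```

View pics/scene0.png

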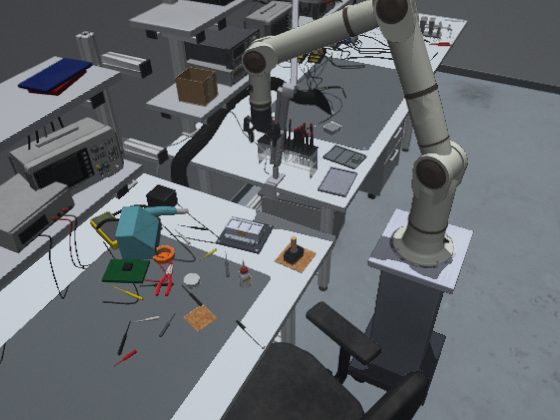

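View pics/side0.png

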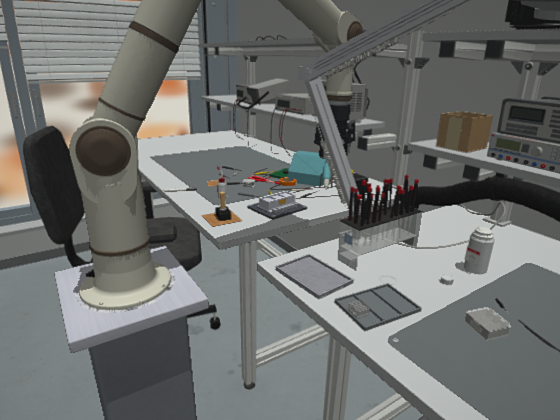

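Scene view: the mallet stands on a cork mat at (293,250), with a second mat at (200,317). The nest and carrier are at (246,232), the tray at (337,181) and the bin at (345,156). In the side view the mallet is at (222,210), the nest at (278,207), the tray at (315,275) and the bin at (378,305).

Run:
```python
from h import *
for n,pts in (('scene',[(293,250),(200,317),(246,232),(337,181),(345,156),(244,275),(191,280),(163,254)]),('side',[(222,212),(278,207),(315,275),(378,305),(355,308),(480,250),(447,280),(488,320),(216,183)])):
    f=np.load(f'pics/{n}0.npz'); c=get_calibration(n); P=cloud(c,f['d'])
    for u,v in pts: print(n,u,v,np.round(P[v,u],3))
f=np.load('pics/scene0.npz')['im'];g=np.load('pics/side0.npz')['im']
a=cv2.resize(f[140:340,170:370],(400,400),interpolation=cv2.INTER_CUBIC)
b=cv2.resize(g[165:265,190:290],(400,400),interpolation=cv2.INTER_CUBIC)
b=cv2.resize(g[170:340,190:360],(400,400),interpolation=cv2.INTER_CUBIC)
cv2.imwrite('pics/crop0.png',np.hstack([a,b]))
```

```text
scene 293 250 [0.387 0.268 0.036]
scene 200 317 [0.53  0.637 0.003]
scene 246 232 [0.575 0.269 0.045]
scene 337 181 [ 0.417 -0.204  0.009]
scene 345 156 [ 0.46  -0.4    0.003]
scene 244 275 [0.467 0.464 0.06 ]
scene 191 280 [0.628 0.54  0.03 ]
scene 163 254 [0.806 0.466 0.006]
side 222 212 [0.375 0.244 0.031]
side 278 207 [0.576 0.202 0.024]
side 315 275 [ 0.421 -0.215  0.004]
side 378 305 [ 0.465 -0.395  0.002]
side 355 308 [ 0.397 -0.389  0.016]
side 480 250 [ 0.794 -0.435  0.071]
side 447 280 [ 0.68  -0.426  0.014]
side 488 320 [ 0.592 -0.584  0.028]
side 216 183 [0.526 0.63  0.005]
```

View pics/crop0.png

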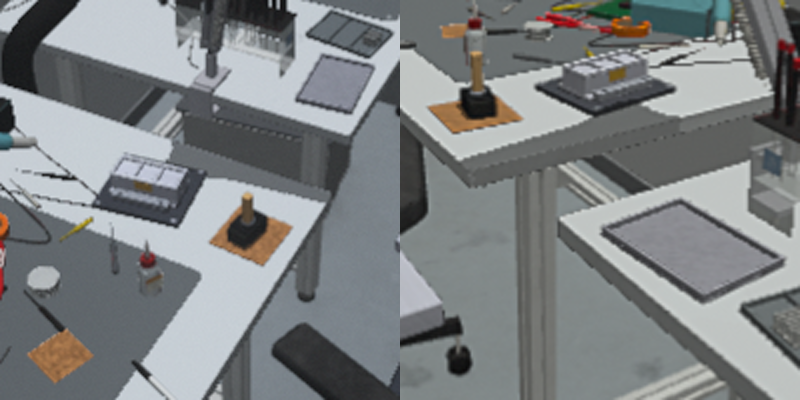

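Run:
```python
from h import *
def rect(p,l):
    r=cv2.minAreaRect((p[:,:2]*1000).astype(np.float32)); print(l,len(p),[np.round(x,1) for x in r])
for n in('scene','side'):
    f=np.load(f'pics/{n}0.npz'); c=get_calibration(n); P=cloud(c,f['d']); im=f['im'].astype(int)
    X,Y,Z=P[...,0],P[...,1],P[...,2]
    reg=lambda x,y,a,lo,hi:(abs(X-x)<a)&(abs(Y-y)<a)&(Z>lo)&(Z<hi)
    rect(P[reg(.57,.25,.11,.042,.06)],n+' carrier top')
    rect(P[reg(.57,.25,.13,.006,.06)],n+' nest all')
    b,g,r=im[...,0],im[...,1],im[...,2]
    m=reg(.385,.26,.09,-.01,.02)&(r-b>50); rect(P[m],n+' mat')
    rect(P[reg(.385,.26,.07,.02,.036)],n+' head'); rect(P[reg(.385,.26,.07,.05,.11)],n+' handle')
    rect(P[reg(.42,-.21,.11,.006,.03)],n+' traywall')
    rect(P[reg(.46,-.40,.10,.006,.03)],n+' bin')
    print('post',np.round(P[[180,100,150],[275,290,290]],2).tolist() if n=='scene' else np.round(P[[195,130,240],[345,325,380]],2).tolist())
    h=P[(abs(X-.5)<.4)&(abs(Y)<.2)&(Z>.06)&(Z<.9)]; print('tall',len(h),np.round(np.nanmin(h,0),2),np.round(np.nanmax(h,0),2))
```

```text
scene carrier top 342 [array([596.9, 243.1]), array([133.7,  65.2]), np.float64(8.8)]
scene nest all 1289 [array([566.1, 249.2]), array([260.6, 249.3]), np.float64(89.3)]
scene mat 362 [array([379.5, 263.3]), array([112.8, 108.5]), np.float64(87.2)]
scene head 155 [array([383.9, 265.4]), array([71.6, 43.5]), np.float64(73.6)]
scene handle 66 [array([386.3, 263.7]), array([21.9, 18.9]), np.float64(81.7)]
scene traywall 319 [array([ 431.3, -206.7]), array([212.5, 201.2]), np.float64(86.2)]
scene bin 257 [array([ 459.9, -400.3]), array([199. , 200.1]), np.float64(89.8)]
post [[0.65, -0.1, 0.01], [0.9, -0.72, 0.03], [0.66, -0.25, 0.06]]
tall 10899 [ 0.1  -0.2   0.06] [0.79 0.06 0.82]
side carrier top 258 [array([598.8, 240.6]), array([135.6,  61.3]), np.float64(5.8)]
side nest all 922 [array([594. , 269.3]), array([174.3, 211.4]), np.float64(9.0)]
side mat 239 [array([379.5, 259.9]), array([109.7, 106.4]), np.float64(86.6)]
side head 115 [array([385.6, 261.1]), array([71.9, 43.6]), np.float64(78.0)]
side handle 72 [array([383.6, 260.1]), array([14.9, 20.5]), np.float64(43.6)]
side traywall 591 [array([ 443.8, -210.7]), array([176.3, 173. ]), np.float64(4.9)]
side bin 833 [array([ 450.2, -380.4]), array([147.2, 187.6]), np.float64(83.0)]
post [[0.62, -0.09, 0.15], [0.57, -0.04, 0.34], [0.62, -0.25, 0.07]]
tall 11312 [ 0.1  -0.2   0.06] [0.75 0.04 0.67]
```

Run:
```python
from h import *
f=np.load('pics/side0.npz'); c=get_calibration('side'); P=cloud(c,f['d'])
for u,v in [(348,190),(340,160),(330,140),(322,115),(316,90),(308,75),(330,62),(360,40),(390,20),(350,30)]:
    w=P[v-2:v+3,u-4:u+5].reshape(-1,3); w=w[~np.isnan(w[:,0])]; 
    q=w[np.argmin(w[:,0]**2+(w[:,1]+.89)**2)]; print((u,v),np.round(q,3))
cv2.imwrite('pics/c1.png',np.hstack([cv2.resize(f['im'][0:220,280:430],(400,586)),cv2.resize(np.load('pics/scene0.npz')['im'][20:200,220:343],(400,586))]))
```

```text
(348, 190) [ 0.545 -0.193  0.206]
(340, 160) [ 0.592 -0.074  0.259]
(330, 140) [ 0.576 -0.056  0.312]
(322, 115) [ 0.557 -0.034  0.383]
(316, 90) [ 0.543 -0.016  0.442]
(308, 75) [ 0.515 -0.031  0.49 ]
(330, 62) [ 0.548 -0.09   0.526]
(360, 40) [ 0.577 -0.159  0.569]
(390, 20) [ 0.608 -0.222  0.614]
(350, 30) [ 0.618 -0.054  0.6  ]
```

View pics/c1.png

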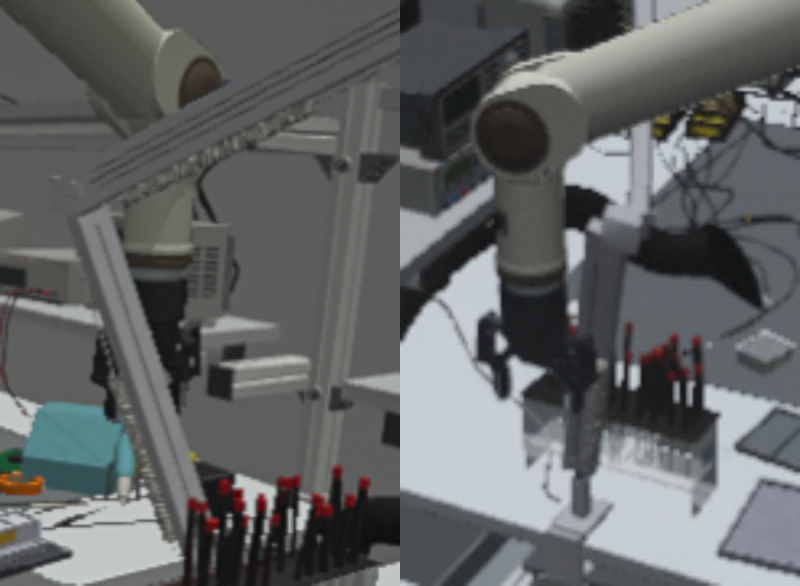

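```bash
R='[-1,0.66,-0.66,-0.1,0,0,0]'; Z='[-1,0,0,0,0,0,-1]'
python3 -m crank '[[-1,0.66,-0.66,-0.1,0,0,0],[-1,0.66,-0.66,-0.1,0,0,0],[-1,0.66,-0.66,-0.1,0,0,0],[-1,0.66,-0.66,-0.1,0,0,0],[-1,0.66,-0.66,-0.1,0,0,0]]' 100
python3 -m crank '[[-1,0.66,-0.66,-0.1,0,0,0],[-1,0.66,-0.66,-0.1,0,0,0],[-1,0.66,-0.66,-0.1,0,0,0],[-1,0.66,-0.66,-0.1,0,0,0],[-1,0.66,-0.66,-0.1,0,0,0]]'
python3 -m crank '[[-1,0,0,0,0,0,-1],[-1,0,0,0,0,0,-1],[-1,0,0,0,0,0,-1],[-1,0,0,0,0,0,-1],[-1,0,0,0,0,0,-1]]'
python3 -m crank '[[-1,0,0,0,0,0,-1],[-1,0,0,0,0,0,-1],[-1,0,0,0,0,0,-1],[-1,0,0,0,0,0,-1],[-1,0,0,0,0,0,-1]]'
python3 -m crank '[[-1,0,0,0,0,0,-1],[-1,0,0,0,0,0,-1],[-1,0,0,0,0,0,-1],[-1,0,0,0,0,0,-1],[-1,0,0,0,0,0,-1]]'
python3 - <<'E'
from h import *
s=read_state(); print(np.round(s['ee_pos'],4),np.round(s['ee_rot'],3),np.round(s['qpos'],2),s['time_s'])
c,im,d=snap('wrist'); np.savez('pics/w1.npz',im=im,d=d,**{k:c[k] for k in c}); cv2.imwrite('pics/w1.png',im); print(c['position'])
E
```

```text
time_s: 0.57
ee_pos: [0.5163, 0.1329, 0.2511]
ee_rot: [0.707, 0.707, -0.0, -0.0]
force: [0.5, 1.0, 0.1]
gripper_width: 0.0854
finger_force: 0.0
time_s: 0.98
ee_pos: [0.3844, 0.2649, 0.2714]
ee_rot: [0.707, 0.707, -0.0, 0.0]
force: [0.7, 0.5, 0.2]
gripper_width: 0.0857
finger_force: 0.0
time_s: 1.4
ee_pos: [0.3857, 0.264, 0.2712]
ee_rot: [0.551, 0.835, -0.0, 0.0]
force: [-1.1, 0.4, 0.2]
gripper_width: 0.0854
finger_force: 0.0
time_s: 1.82
ee_pos: [0.3858, 0.2639, 0.2711]
ee_rot: [0.374, 0.927, -0.0, -0.0]
force: [0.5, 0.6, -0.4]
gripper_width: 0.085
finger_force: 0.0
time_s: 2.23
ee_pos: [0.3858, 0.2639, 0.2711]
ee_rot: [0.182, 0.983, -0.0, -0.0]
force: [0.4, 0.2, 0.2]
gripper_width: 0.0852
finger_force: 0.0
[0.3858 0.2639 0.2711] [ 0.182  0.983 -0.    -0.   ] [ 0.05  0.16 -0.77  1.94  0.12  1.1   0.43] 2.2333
[0.30953721 0.29221325 0.41416506]
```

View pics/w1.png

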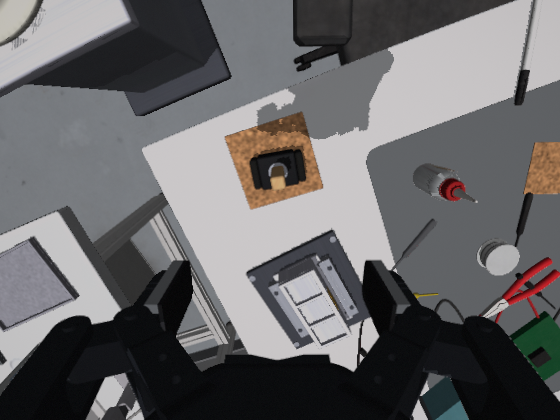

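Wrist view: the mallet on the large mat is at (276,170) and the nest and carrier are at (312,300). The bottle (440,185) and the tin/reel (497,257) are to the right and clear of the job.

```bash
cat >> h.py <<'E'
def rect(p,l):
    r=cv2.minAreaRect((p[:,:2]*1000).astype(np.float32)); print(l,len(p),[np.round(x,1) for x in r]); return r
def load(f): 
    f=np.load(f); return f,f['im'].astype(int),cloud(f,f['d'])
E
python3 - <<'E'
from h import *
f,im,P=load('pics/w1.npz'); X,Y,Z=P[...,0],P[...,1],P[...,2]
b,g,r=im[...,0],im[...,1],im[...,2]
reg=lambda x,y,a,lo,hi:(abs(X-x)<a)&(abs(Y-y)<a)&(Z>lo)&(Z<hi)
rect(P[reg(.385,.26,.07,.085,.11)],'handle')
rect(P[reg(.385,.26,.07,.025,.04)],'head')
rect(P[reg(.385,.26,.09,-.01,.012)&(r-b>50)],'mat')
rect(P[reg(.57,.25,.12,.045,.06)&(b>80)],'carrier')
h=np.histogram(Z[150:190,250:300].ravel(),bins=np.arange(0,.12,.01));print(h[0])
m=(abs(X-.59)<.12)&(abs(Y-.25)<.12)&(Z>.006)&(Z<.016)&(b<120); q=P[m]; rect(q,'nest')
# same by plane-cast contour of bright carrier
for u,v in[(248,272),(332,233),(390,300)]: print(onplane(f,[(u,v)],.01).round(4), P[v,u].round(4))
print(np.round(P[300,285:345:10],3))
E
```

```text
handle 218 [array([386.4, 262.7]), array([15.9, 16. ]), np.float64(78.9)]
head 1443 [array([386.4, 262.5]), array([70.3, 44.2]), np.float64(79.5)]
mat 3548 [array([379.8, 261.2]), array([109. , 109.3]), np.float64(86.9)]
carrier 1331 [array([597.4, 242.6]), array([132.8,  56.5]), np.float64(8.2)]
[ 273   53  149 1195   20   23   24   25   26  202    0]
nest 3614 [array([613.3, 245.3]), array([202.9, 149.5]), np.float64(8.0)]
[[0.5223 0.1623 0.01  ]] [0.5236 0.1615 0.0075]
[[0.5061 0.303  0.01  ]] [0.5055 0.3029 0.0111]
[[0.6525 0.355  0.01  ]] [0.3903 0.307  0.3189]
[[0.581 0.201 0.024]
 [0.572 0.219 0.044]
 [0.574 0.234 0.049]
 [0.582 0.247 0.045]
 [0.587 0.26  0.046]
 [0.611 0.273 0.022]]
```

```bash
python3 -m crank '[[-1,0,0,0,0,0,-1],[-1,0,0,0,0,0,-1],[-1,0,-0.03,0,0,0,-0.25],[-1,0,0,1,0,0,0],[-1,0,0,1,0,0,0]]' 100
python3 -m crank '[[-1,0,0,1,0,0,0],[-1,0,0,1,0,0,0],[-1,0,0,0.8,0,0,0],[-1,0,0,0.4,0,0,0],[-1,0,0,0.3,0,0,0]]'
python3 -m crank '[[1,0,0,0,0,0,0],[1,0,0,0,0,0,0],[1,0,0,0,0,0,0],[1,0,0,0,0,0,0],[1,0,0,0,0,0,0]]' 100
python3 -m crank '[[1,0,0,0,0,0,0],[1,0,0,0,0,0,0],[1,0,0,0,0,0,0],[1,0,0,0,0,0,0],[1,0,0,0,0,0,0]]'
```

```text
time_s: 2.7
ee_pos: [0.388, 0.2638, 0.1924]
ee_rot: [0.097, 0.995, 0.002, 0.003]
force: [0.6, -1.6, -1.6]
gripper_width: 0.0851
finger_force: 0.0
time_s: 3.12
ee_pos: [0.3842, 0.2619, 0.0489]
ee_rot: [0.096, 0.995, -0.001, -0.002]
force: [-0.4, -0.9, 0.9]
gripper_width: 0.0855
finger_force: 0.0
time_s: 3.53
ee_pos: [0.3868, 0.2633, 0.0526]
ee_rot: [0.096, 0.995, 0.001, 0.001]
force: [-0.4, 0.2, -0.1]
gripper_width: 0.0255
finger_force: 0.0
time_s: 3.95
ee_pos: [0.3867, 0.2633, 0.0524]
ee_rot: [0.095, 0.995, 0.0, 0.001]
force: [0.3, -0.7, 7.8]
gripper_width: 0.0148
finger_force: 97.2
```

```bash
python3 -m crank '[[1,0,0,-0.5,0,0,0],[1,0,0,-0.9,0,0,0],[1,0,0,-0.5,0,0,-1],[1,0,0,0,0,0,-1],[1,0,0,0,0,0,-1]]' 110
python3 -m crank '[[1,0,0,0,0,0,-1],[1,0,0,0,0,0,-0.2],[1,-0.4,0.05,0,0,0,0],[1,-0.8,0.1,0,0,0,0],[1,-0.8,0.15,0,0,0,0]]'
python3 -m crank '[[1,-0.8,0.15,0,0,0,0],[1,-0.8,0.1,0,0,0,0],[1,-0.8,0.1,0,0,0,0],[1,-0.5,0.1,0,0,0,0],[1,-0.24,0,0,0,0,0]]'
python3 -m crank '[[1,0,0,0,0,0,0],[1,0,0,0,0,0,0],[1,0,0,0,0,0,0],[1,0,0,0,0,0,0],[1,0,0,0,0,0,0]]'
python3 - <<'E'
from h import *
s=read_state(); print(np.round(s['ee_pos'],4),np.round(s['ee_rot'],4),np.round(s['qpos'],2),s['time_s'],s['force'])
c,im,d=snap('wrist'); np.savez('pics/w2.npz',im=im,d=d,**{k:c[k] for k in c}); cv2.imwrite('pics/w2.png',im)
c,im,d=snap('side'); np.savez('pics/s2.npz',im=im,d=d,**{k:c[k] for k in c})
cv2.imwrite('pics/v2.png',np.hstack([cv2.imread('pics/w2.png')[:, 100:],cv2.resize(im[100:240,180:340],(340,297)).repeat(2,0)[:420]*0+cv2.resize(im[100:240,200:313],(340,420))]))
E
```

```text
time_s: 4.37
ee_pos: [0.3866, 0.263, 0.1288]
ee_rot: [-0.026, 1.0, 0.0, 0.002]
force: [-0.1, -1.3, -4.7]
gripper_width: 0.0142
finger_force: 107.9
time_s: 4.78
ee_pos: [0.4632, 0.2852, 0.1269]
ee_rot: [-0.072, 0.997, -0.001, -0.001]
force: [1.0, 0.5, -2.2]
gripper_width: 0.0147
finger_force: 107.7
time_s: 5.2
ee_pos: [0.5874, 0.3225, 0.1263]
ee_rot: [-0.071, 0.997, 0.0, 0.0]
force: [-0.4, -0.6, -3.1]
gripper_width: 0.0143
finger_force: 107.9
time_s: 5.62
ee_pos: [0.5838, 0.3222, 0.1275]
ee_rot: [-0.073, 0.997, -0.0, -0.0]
force: [-0.7, -0.3, -4.3]
gripper_width: 0.0147
finger_force: 107.9
[0.5838 0.3222 0.1275] [-7.290e-02  9.973e-01 -2.000e-04 -2.000e-04] [-0.08  0.71 -0.69  1.58  0.5   1.04  0.81] 5.6167 [-0.68895553 -0.28474143 -4.28886276]
```

View pics/v2.png

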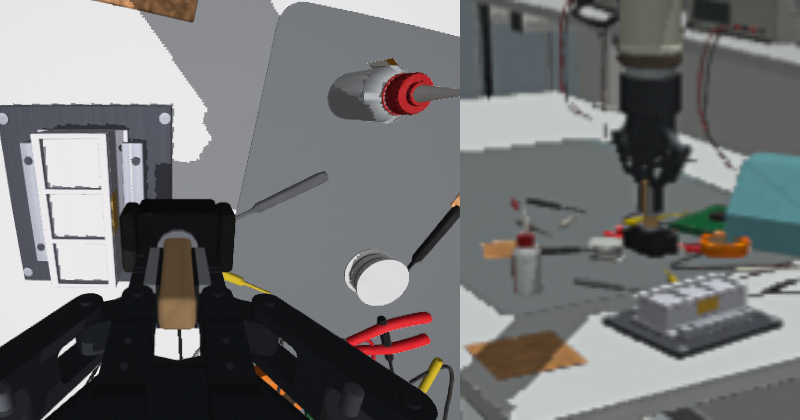

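Wrist view: the mallet head hangs at (180,240) to the left of the carrier. The brass pad faces it at (113,205), the bottle is well clear at (380,95), and both gibs are visible.

```bash
python3 -m crank '[[1,0,0,0.4,0,0,0],[1,0,0,0.6,0,0,0],[1,0,0,0.24,0,0,0],[1,0,0,0,0,0,0],[1,0,0,0,0,0,0]]'
cat >> h.py <<'E'
C0=np.array([.5974,.2426]); A=np.radians(8.1)
def nest(p): 
    d=np.asarray(p)[...,:2]-C0; return np.stack([d[...,0]*np.cos(A)+d[...,1]*np.sin(A),-d[...,0]*np.sin(A)+d[...,1]*np.cos(A)],-1)
def meas(save=None):
    s=read_state(); c,im,d=snap('wrist'); P=cloud(c,d); N=nest(P); Z=P[...,2]; x,y=N[...,0]*1e3,N[...,1]*1e3
    if save: cv2.imwrite(save,im)
    print('tcp nest',nest(s['ee_pos']).round(4)*1e3,'z',s['ee_pos'][2].round(4),'F',np.round(nest(C0+0*0+np.array(s['force'][:2])),1),np.round(s['force'][2],1),'t',s['time_s'])
    b=im.astype(int).min(2)
    m=(abs(x)<75)&(abs(y)<50)&(Z>.044)&(Z<.058)&(b>90); 
    if m.sum()>50:
        print('carrier y',np.percentile(y[m],[1,99]).round(1),'x',np.percentile(x[m],[1,99]).round(1))
    for lab,sg in(('L',1),('R',-1)):
        g=(abs(x)<54)&(y*sg>30)&(y*sg<75)&(Z>.0175)&(Z<.028)&(b>60)
        if g.sum()>30: print('gib',lab,g.sum(),np.percentile(y[g]*sg,[2,98]).round(1))
    return c,im,d,N,Z
E
python3 - <<'E'
from h import *
meas()
E
```

```text
time_s: 6.13
ee_pos: [0.584, 0.3219, 0.0765]
ee_rot: [-0.073, 0.997, -0.0, -0.001]
force: [0.4, 1.2, -2.9]
gripper_width: 0.0145
finger_force: 107.9
tcp nest [-2.1 80.4] z 0.0765 F [0.6 1.1] -2.9 t 6.1333
carrier y [-27.4  28. ] x [-64.1  57.7]
gib L 2094 [34.1 50.9]
gib R 1100 [44.6 51.1]
```

```bash
python3 -m crank '[[1,0,-0.12,0,0,0,0],[1,0,-0.12,0,0,0,0],[1,0,-0.09,0,0,0,0],[1,0,-0.05,0,0,0,0],[1,0,-0.03,0,0,0,0]]'
python3 -m crank '[[1,0,-0.03,0,0,0,0],[1,0,-0.03,0,0,0,0],[1,0,-0.03,0,0,0,0],[1,0,-0.03,0,0,0,0],[1,0,-0.03,0,0,0,0]]'
python3 - <<'E'
from h import *
meas()
E
```

```text
time_s: 6.6
ee_pos: [0.5879, 0.3054, 0.0783]
ee_rot: [-0.072, 0.997, 0.0, 0.001]
force: [-0.0, 1.3, -3.0]
gripper_width: 0.0146
finger_force: 107.9
time_s: 7.02
ee_pos: [0.5876, 0.3039, 0.0786]
ee_rot: [-0.074, 0.997, 0.003, 0.001]
force: [-0.3, 8.7, -2.1]
gripper_width: 0.0144
finger_force: 108.0
tcp nest [-1.1 62. ] z 0.0786 F [0.9 8.7] -2.1 t 7.0167
carrier y [-28.4  26.5] x [-64.3  47.4]
gib L 1277 [33.9 50.7]
gib R 1464 [42.8 50.7]
```

```bash
python3 -m crank '[[1,0,-0.03,0,0,0,0],[1,0,-0.03,0,0,0,0],[1,0,-0.03,0,0,0,0],[1,0,-0.03,0,0,0,0],[1,0,0,0,0,0,0]]'
python3 - <<'E'
from h import *
meas()
E
python3 -m crank '[[1,0,-0.03,0,0,0,0],[1,0,-0.03,0,0,0,0],[1,0,-0.03,0,0,0,0],[1,0,-0.03,0,0,0,0],[1,0,0,0,0,0,0]]'
python3 - <<'E'
from h import *
meas()
E
```

```text
time_s: 7.48
ee_pos: [0.5882, 0.3026, 0.0797]
ee_rot: [-0.074, 0.997, 0.005, 0.002]
force: [-0.6, 11.2, -2.0]
gripper_width: 0.0146
finger_force: 108.2
tcp nest [-0.6 60.7] z 0.0797 F [ 1.  11.2] -2.0 t 7.4833
carrier y [-29.5  25.5] x [-64.1  48.2]
gib L 1415 [30.8 50.9]
gib R 1368 [43.7 51.1]
time_s: 7.95
ee_pos: [0.5889, 0.298, 0.0797]
ee_rot: [-0.074, 0.997, 0.005, 0.002]
force: [-0.1, 11.8, -0.8]
gripper_width: 0.0147
finger_force: 108.3
tcp nest [-0.6 56.1] z 0.0797 F [ 1.6 11.7] -0.8 t 7.95
carrier y [-34.1  20.9] x [-64.1  48.5]
gib L 1338 [30.7 51. ]
gib R 1366 [48.3 55.7]
```

```bash
python3 -m crank '[[1,0,0.3,0,0,0,0],[1,0,0.3,-0.1,0,0,0],[1,0,0,-0.6,0,0,0],[1,0,0,-0.6,0,0,0],[1,0,0,0,0,0,0]]'
python3 - <<'E'
from h import *
meas('pics/w3.png')
E
```

```text
time_s: 8.42
ee_pos: [0.588, 0.3165, 0.1344]
ee_rot: [-0.073, 0.997, 0.001, 0.003]
force: [1.0, 0.2, -2.2]
gripper_width: 0.0147
finger_force: 108.8
tcp nest [ 1.1 74.5] z 0.1344 F [1. 0.] -2.2 t 8.4167
carrier y [-33.4  21.7] x [-63.8  63.6]
gib L 1308 [33.8 50.9]
gib R 1172 [46.7 56.1]
```

```bash
python3 -m crank '[[1,0,-0.5,0,0,0,0],[1,0,-0.9,0,0,0,0],[1,0,-0.9,0,0,0,0],[1,0,-0.9,0,0,0,0],[1,0,-0.5,0,0,0,0]]'
python3 -m crank '[[1,0,-0.3,0,0,0,0],[1,0,0,0.4,0,0,0],[1,0,0,0.6,0,0,0],[1,0,0,0.41,0,0,0],[1,0,0,0,0,0,0]]'
python3 - <<'E'
from h import *
meas('pics/w3.png')
E
```

```text
time_s: 8.88
ee_pos: [0.6074, 0.1606, 0.1275]
ee_rot: [-0.07, 0.998, -0.003, -0.002]
force: [1.2, -1.0, -2.9]
gripper_width: 0.0147
finger_force: 108.4
time_s: 9.3
ee_pos: [0.6087, 0.1571, 0.0723]
ee_rot: [-0.073, 0.997, 0.0, -0.001]
force: [-0.2, 1.2, -2.6]
gripper_width: 0.0145
finger_force: 108.5
tcp nest [ -0.9 -86.3] z 0.0723 F [-0.1  1.2] -2.6 t 9.3
carrier y [-33.  22.] x [-64.   57.2]
gib L 1909 [40.3 50.7]
gib R 3016 [33.1 54.9]
```

View pics/w3.png

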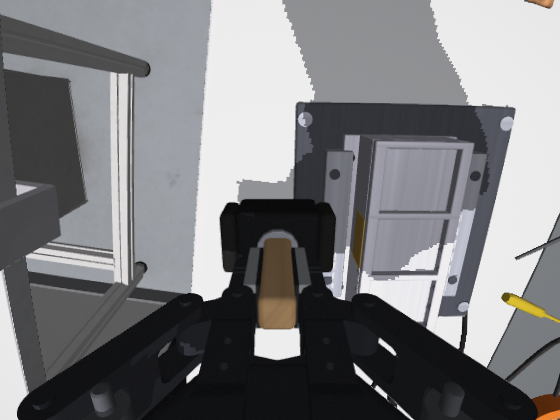

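The mallet head at (278,240) is now on the right (-y) side, with the brass pad at (358,240) facing it. The right gib has moved outward.

```bash
python3 -m crank '[[1,0,0.1,-0.14,0,0,0],[1,0,0.1,0,0,0,0],[1,0,0.1,0,0,0,0],[1,0,0.06,0,0,0,0],[1,0,0.05,0,0,0,0]]'
python3 -m crank '[[1,0,0.05,0,0,0,0],[1,0,0.05,0,0,0,0],[1,0,0.05,0,0,0,0],[1,0,0.04,0,0,0,0],[1,0,0.03,0,0,0,0]]'
python3 - <<'E'
from h import *
meas()
E
python3 -m crank '[[1,0,0.03,0,0,0,0],[1,0,0.03,0,0,0,0],[1,0,0.03,0,0,0,0],[1,0,0.03,0,0,0,0],[1,0,0,0,0,0,0]]'
python3 - <<'E'
from h import *
meas()
E
```

```text
time_s: 9.77
ee_pos: [0.6064, 0.1732, 0.0789]
ee_rot: [-0.073, 0.997, 0.0, -0.0]
force: [0.3, -0.5, -3.1]
gripper_width: 0.0148
finger_force: 108.5
time_s: 10.18
ee_pos: [0.6063, 0.1768, 0.0789]
ee_rot: [-0.071, 0.997, -0.003, -0.0]
force: [0.4, -7.0, 0.2]
gripper_width: 0.0147
finger_force: 108.9
tcp nest [ -0.5 -66.4] z 0.0789 F [-0.6 -7. ] 0.2 t 10.1833
carrier y [-31.7  23.1] x [-63.6  48.2]
gib L 2407 [37.7 50.7]
gib R 1358 [32.3 55.4]
time_s: 10.65
ee_pos: [0.6059, 0.1818, 0.0789]
ee_rot: [-0.071, 0.997, -0.002, 0.0]
force: [-0.2, -7.6, -0.1]
gripper_width: 0.0149
finger_force: 108.8
tcp nest [ -0.2 -61.3] z 0.0789 F [-1.3 -7.5] -0.1 t 10.65
carrier y [-26.6  28.2] x [-63.4  48.6]
gib L 1444 [42.5 50.8]
gib R 1233 [37.  55.4]
```

```bash
python3 -m crank '[[1,0,0.03,0,0,0,0],[1,0,0.03,0,0,0,0],[1,0,0.03,0,0,0,0],[1,0,0.03,0,0,0,0],[1,0,0.03,0,0,0,0]]'
python3 - <<'E'
from h import *
meas()
E
python3 -m crank '[[1,0,0.03,0,0,0,0],[1,0,0.03,0,0,0,0],[1,0,0,0,0,0,0],[1,0,0,0,0,0,0],[1,0,0,0,0,0,0]]'
python3 - <<'E'
from h import *
meas()
E
```

```text
time_s: 11.12
ee_pos: [0.6058, 0.1824, 0.0792]
ee_rot: [-0.07, 0.998, -0.006, -0.0]
force: [0.0, -18.3, 8.1]
gripper_width: 0.0145
finger_force: 109.9
tcp nest [ -0.1 -60.8] z 0.0792 F [ -2.5 -18.1] 8.1 t 11.1167
carrier y [-26.5  28.3] x [-63.2  48.5]
gib L 1511 [42.4 50.7]
gib R 1238 [38.3 55.3]
time_s: 11.58
ee_pos: [0.6057, 0.1826, 0.0793]
ee_rot: [-0.069, 0.998, -0.007, -0.0]
force: [-0.1, -19.5, 9.0]
gripper_width: 0.0149
finger_force: 110.1
tcp nest [ -0.2 -60.5] z 0.0793 F [ -2.8 -19.3] 9.0 t 11.5833
carrier y [-26.4  28.4] x [-63.4  48.9]
gib L 1520 [42.5 50.9]
gib R 1285 [35.8 55.7]
```

Run:
```python
from h import *
c,im,d,N,Z=meas('pics/w4.png')
x,y=N[...,0]*1e3,N[...,1]*1e3
m=(abs(x)<60)&(abs(y)<40)&(Z>.046)&(Z<.065)&(im.min(2)>90)
for a in range(-28,30,8):
    k=m&(abs(y-a)<3); print(a,k.sum(),(np.percentile(Z[k],[5,50,95])*1e3).round(1) if k.sum()>9 else'')
```

```text
tcp nest [ -0.2 -60.5] z 0.0793 F [ -3.5 -18.9] 7.9 t 11.6333
carrier y [-26.4  28.4] x [-63.4  48.4]
gib L 1516 [42.5 50.9]
gib R 1273 [38.4 55.7]
-28 373 [49.3 50.3 51.3]
-20 644 [49.3 50.3 51.3]
-12 128 [48.1 50.  51.2]
-4 133 [48.5 50.1 51.3]
4 123 [48.5 50.2 51.3]
12 125 [48.1 50.1 51.3]
20 230 [48.7 50.2 51.3]
28 992 [49.3 50.2 51.3]
```

View pics/w4.png

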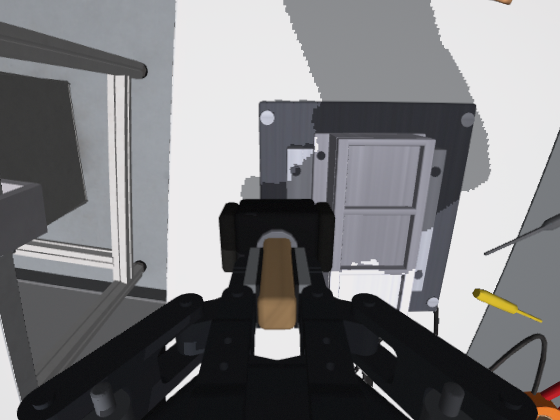

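```bash
python3 -m crank '[[1,0,0.03,0,0,0,0],[1,0,0.03,0,0,0,0],[1,0,0,0,0,0,0],[1,0,0,0,0,0,0],[1,0,0,0,0,0,0]]'
python3 - <<'E'
from h import *
meas()
E
python3 -m crank '[[1,0,0.03,0,0,0,0],[1,0,0.03,0,0,0,0],[1,0,0,0,0,0,0],[1,0,0,0,0,0,0],[1,0,0,0,0,0,0]]'
python3 - <<'E'
from h import *
meas()
E
```

```text
time_s: 12.1
ee_pos: [0.6055, 0.1836, 0.0793]
ee_rot: [-0.069, 0.998, -0.008, -0.001]
force: [-1.4, -22.0, 10.5]
gripper_width: 0.0144
finger_force: 110.4
tcp nest [ -0.3 -59.6] z 0.0793 F [ -4.5 -21.6] 10.5 t 12.1
carrier y [-25.4  29.3] x [-63.5  48.1]
gib L 1516 [43.2 51.7]
gib R 1269 [35.2 55.5]
time_s: 12.57
ee_pos: [0.6052, 0.1852, 0.0793]
ee_rot: [-0.068, 0.998, -0.009, -0.001]
force: [-2.9, -23.2, 11.2]
gripper_width: 0.0146
finger_force: 110.5
tcp nest [ -0.4 -57.9] z 0.0793 F [ -6.2 -22.5] 11.2 t 12.5667
carrier y [-23.8  30.8] x [-63.3  48. ]
gib L 1518 [44.7 53.1]
gib R 1261 [38.5 55.3]
```

```bash
python3 -m crank '[[1,0,0.03,0,0,0,0],[1,0,0.03,0,0,0,0],[1,0,0.03,0,0,0,0],[1,0,0,0,0,0,0],[1,0,0,0,0,0,0]]'
python3 - <<'E'
from h import *
meas()
E
```

```text
time_s: 13.03
ee_pos: [0.6047, 0.1886, 0.0793]
ee_rot: [-0.068, 0.998, -0.009, -0.001]
force: [-2.2, -23.4, 11.9]
gripper_width: 0.0147
finger_force: 110.4
tcp nest [ -0.4 -54.4] z 0.0793 F [ -5.5 -22.9] 11.9 t 13.0333
carrier y [-20.3  34.4] x [-63.2  48.1]
gib L 1517 [48.2 56.7]
gib R 1241 [38.6 55.1]
```

```bash
python3 -m crank '[[1,0,-0.3,0,0,0,0],[1,0,-0.4,-0.1,0,0,0],[1,0,0,-0.6,0,0,0],[1,0,0,-0.6,0,0,0],[1,0,0,0,0,0,0]]'
python3 - <<'E'
from h import *
meas()
E
python3 -m crank '[[1,0,0.5,0,0,0,0],[1,0,0.9,0,0,0,0],[1,0,0.9,0,0,0,0],[1,0,0.9,0,0,0,0],[1,0,0.5,0,0,0,0]]'
python3 -m crank '[[1,0,0.2,0,0,0,0],[1,0,0,0,0,0,0],[1,0,0,0,0,0,0],[1,0,0,0,0,0,0],[1,0,0,0,0,0,0]]'
python3 - <<'E'
from h import *
meas()
E
```

```text
time_s: 13.5
ee_pos: [0.6094, 0.1762, 0.1356]
ee_rot: [-0.072, 0.997, 0.001, 0.004]
force: [0.5, 0.9, -2.4]
gripper_width: 0.0144
finger_force: 108.9
tcp nest [  2.6 -67.4] z 0.1356 F [0.7 0.8] -2.4 t 13.5
carrier y [-20.2  34.4] x [-63.4  64. ]
gib L 1159 [47.1 56.7]
gib R 1252 [38.8 55.6]
time_s: 13.97
ee_pos: [0.5818, 0.327, 0.1298]
ee_rot: [-0.075, 0.997, 0.002, -0.001]
force: [-1.2, 0.7, -2.9]
gripper_width: 0.0147
finger_force: 108.8
time_s: 14.38
ee_pos: [0.5849, 0.3261, 0.1302]
ee_rot: [-0.071, 0.997, -0.001, -0.0]
force: [0.2, -0.0, -3.5]
gripper_width: 0.0142
finger_force: 108.9
tcp nest [-0.6 84.4] z 0.1302 F [ 0.2 -0.1] -3.5 t 14.3833
carrier y [-19.8  35. ] x [-63.6  64.2]
gib L 1400 [34.8 56.9]
gib R 2257 [38.2 55. ]
```

```bash
python3 -m crank '[[1,0,0,0.5,0,0,0],[1,0,0,0.6,0,0,0],[1,0,-0.1,0.18,0,0,0],[1,0,-0.12,0,0,0,0],[1,0,-0.07,0,0,0,0]]'
python3 -m crank '[[1,0,-0.05,0,0,0,0],[1,0,-0.05,0,0,0,0],[1,0,-0.05,0,0,0,0],[1,0,-0.05,0,0,0,0],[1,0,-0.05,0,0,0,0]]'
python3 -m crank '[[1,0,-0.05,0,0,0,0],[1,0,-0.05,0,0,0,0],[1,0,-0.04,0,0,0,0],[1,0,-0.03,0,0,0,0],[1,0,-0.03,0,0,0,0]]'
python3 - <<'E'
from h import *
meas()
E
python3 -m crank '[[1,0,-0.03,0,0,0,0],[1,0,-0.03,0,0,0,0],[1,0,-0.03,0,0,0,0],[1,0,-0.03,0,0,0,0],[1,0,-0.03,0,0,0,0]]'
python3 - <<'E'
from h import *
meas()
E
```

```text
time_s: 14.85
ee_pos: [0.586, 0.3156, 0.0796]
ee_rot: [-0.072, 0.997, -0.001, -0.0]
force: [-0.3, -0.2, -3.7]
gripper_width: 0.0145
finger_force: 108.8
time_s: 15.27
ee_pos: [0.5871, 0.311, 0.0814]
ee_rot: [-0.073, 0.997, 0.003, 0.001]
force: [-0.1, 6.0, -0.7]
gripper_width: 0.0142
finger_force: 109.1
time_s: 15.68
ee_pos: [0.5879, 0.3039, 0.0814]
ee_rot: [-0.074, 0.997, 0.003, 0.001]
force: [-1.6, 5.3, -1.4]
gripper_width: 0.0146
finger_force: 109.1
tcp nest [-0.8 62. ] z 0.0814 F [-0.8  5.5] -1.4 t 15.6833
carrier y [-28.4  26.4] x [-63.7  49.6]
gib L 1290 [39.6 56.8]
gib R 2294 [42.7 55. ]
time_s: 16.15
ee_pos: [0.5888, 0.2994, 0.0817]
ee_rot: [-0.074, 0.997, 0.004, 0.002]
force: [-0.8, 10.1, -1.2]
gripper_width: 0.0147
finger_force: 109.1
tcp nest [-0.5 57.4] z 0.0817 F [ 0.6 10.1] -1.2 t 16.15
carrier y [-32.8  22. ] x [-63.8  49.7]
gib L 1275 [39.8 56.5]
gib R 1496 [46.9 55.1]
```

```bash
python3 -m crank '[[1,0,-0.03,0,0,0,0],[1,0,-0.03,0,0,0,0],[1,0,-0.03,0,0,0,0],[1,0,-0.03,0,0,0,0],[1,0,-0.03,0,0,0,0]]'
python3 - <<'E'
from h import *
meas()
E
python3 -m crank '[[1,0,-0.03,0,0,0,0],[1,0,0,0,0,0,0],[1,0,0,0,0,0,0],[1,0,0,0,0,0,0],[1,0,0,0,0,0,0]]'
python3 - <<'E'
from h import *
meas()
E
```

```text
time_s: 16.62
ee_pos: [0.5896, 0.2968, 0.0827]
ee_rot: [-0.075, 0.997, 0.006, 0.002]
force: [-0.3, 14.1, -1.1]
gripper_width: 0.0147
finger_force: 109.3
tcp nest [-0.1 54.8] z 0.0827 F [ 1.6 14. ] -1.1 t 16.6167
carrier y [-35.1  19.8] x [-63.3  50.7]
gib L 1294 [39.9 56.7]
gib R 1447 [49.2 57. ]
time_s: 17.08
ee_pos: [0.5898, 0.2952, 0.0826]
ee_rot: [-0.075, 0.997, 0.006, 0.002]
force: [-0.5, 13.1, -1.2]
gripper_width: 0.0147
finger_force: 109.4
tcp nest [-0.1 53.2] z 0.0826 F [ 1.4 13. ] -1.2 t 17.0833
carrier y [-36.8  18.1] x [-63.3  50.7]
gib L 1285 [40.  56.6]
gib R 1448 [50.8 58.7]
```

```bash
python3 -m crank '[[1,0,-0.03,0,0,0,0],[1,0,-0.02,0,0,0,0],[1,0,0,0,0,0,0],[1,0,0,0,0,0,0],[1,0,0,0,0,0,0]]'
python3 - <<'E'
from h import *
meas()
E
python3 -m crank '[[1,0,0.3,0,0,0,0],[1,0,0.3,-0.1,0,0,0],[1,0,0,-0.6,0,0,0],[1,0,0,-0.6,0,0,0],[1,0,0,0,0,0,0]]'
python3 - <<'E'
from h import *
meas()
E
```

```text
time_s: 17.55
ee_pos: [0.5901, 0.2933, 0.0826]
ee_rot: [-0.075, 0.997, 0.006, 0.002]
force: [0.3, 12.5, -1.3]
gripper_width: 0.015
finger_force: 109.3
tcp nest [-0.1 51.3] z 0.0826 F [ 2.  12.3] -1.3 t 17.55
carrier y [-38.8  16.1] x [-63.3  50.7]
gib L 1278 [40.1 56.7]
gib R 1446 [52.7 60.7]
time_s: 18.02
ee_pos: [0.589, 0.3109, 0.1368]
ee_rot: [-0.073, 0.997, 0.001, 0.003]
force: [1.4, 0.9, -1.5]
gripper_width: 0.0148
finger_force: 109.6
tcp nest [ 1.3 68.8] z 0.1368 F [1.5 0.7] -1.5 t 18.0167
carrier y [-38.2  16.9] x [-63.3  64.3]
gib L 1274 [39.9 56.9]
gib R 1189 [51.2 60.8]
```

```bash
python3 -m crank '[[1,0,-0.5,0,0,0,0],[1,0,-0.9,0,0,0,0],[1,0,-0.9,0,0,0,0],[1,0,-0.9,0,0,0,0],[1,0,-0.5,0,0,0,0]]'
python3 -m crank '[[1,0,-0.27,0,0,0,0],[1,0,0,0.5,0,0,0],[1,0,0,0.6,0,0,0],[1,0,0,0.34,0,0,0],[1,0,0,0,0,0,0]]'
python3 -m crank '[[1,0,0.1,0,0,0,0],[1,0,0.1,0,0,0,0],[1,0,0.1,0,0,0,0],[1,0,0.06,0,0,0,0],[1,0,0.05,0,0,0,0]]'
python3 -m crank '[[1,0,0.05,0,0,0,0],[1,0,0.05,0,0,0,0],[1,0,0.05,0,0,0,0],[1,0,0.05,0,0,0,0],[1,0,0.05,0,0,0,0]]'
python3 - <<'E'
from h import *
meas()
E
python3 -m crank '[[1,0,0.05,0,0,0,0],[1,0,0.05,0,0,0,0],[1,0,0.05,0,0,0,0],[1,0,0.05,0,0,0,0],[1,0,0.05,0,0,0,0]]'
python3 - <<'E'
from h import *
meas()
E
```

```text
time_s: 18.48
ee_pos: [0.6084, 0.1548, 0.1297]
ee_rot: [-0.07, 0.998, -0.003, -0.001]
force: [0.4, -1.1, -3.7]
gripper_width: 0.0145
finger_force: 109.1
time_s: 18.9
ee_pos: [0.6089, 0.1519, 0.0726]
ee_rot: [-0.073, 0.997, -0.0, -0.001]
force: [-0.1, 0.3, -2.0]
gripper_width: 0.015
finger_force: 109.1
time_s: 19.32
ee_pos: [0.6071, 0.1687, 0.0742]
ee_rot: [-0.073, 0.997, 0.0, -0.0]
force: [-0.1, -0.6, -3.9]
gripper_width: 0.0148
finger_force: 109.1
time_s: 19.73
ee_pos: [0.607, 0.1731, 0.0743]
ee_rot: [-0.071, 0.997, -0.003, 0.0]
force: [0.3, -8.2, 0.4]
gripper_width: 0.0147
finger_force: 109.6
tcp nest [ -0.3 -70.2] z 0.0743 F [-0.8 -8.2] 0.4 t 19.7333
carrier y [-35.7  19.2] x [-63.2  46.6]
gib L 3396 [39.4 56.4]
gib R 1416 [36.1 60.5]
time_s: 20.2
ee_pos: [0.6058, 0.1835, 0.0742]
ee_rot: [-0.071, 0.997, -0.002, 0.0]
force: [1.5, -7.0, -0.2]
gripper_width: 0.0143
finger_force: 109.6
tcp nest [ -0.  -59.7] z 0.0742 F [ 0.5 -7.2] -0.2 t 20.2
carrier y [-25.1  29.7] x [-62.8  46.6]
gib L 2314 [44.7 56.8]
gib R 1318 [43.4 60.6]
```

```bash
python3 -m crank '[[1,0,0.05,0,0,0,0],[1,0,0.05,0,0,0,0],[1,0,0.03,0,0,0,0],[1,0,0.03,0,0,0,0],[1,0,0.03,0,0,0,0]]'
python3 -m crank '[[1,0,0.03,0,0,0,0],[1,0,0.03,0,0,0,0],[1,0,0.03,0,0,0,0],[1,0,0.03,0,0,0,0],[1,0,0.03,0,0,0,0]]'
python3 - <<'E'
from h import *
meas()
E
python3 -m crank '[[1,0,0.03,0,0,0,0],[1,0,0.03,0,0,0,0],[1,0,0.03,0,0,0,0],[1,0,0.03,0,0,0,0],[1,0,0,0,0,0,0]]'
python3 - <<'E'
from h import *
meas()
E
```

```text
time_s: 20.67
ee_pos: [0.605, 0.1881, 0.0744]
ee_rot: [-0.07, 0.998, -0.004, -0.0]
force: [-0.5, -15.1, 5.6]
gripper_width: 0.0147
finger_force: 110.1
time_s: 21.08
ee_pos: [0.6049, 0.1888, 0.0746]
ee_rot: [-0.069, 0.998, -0.008, -0.001]
force: [-1.7, -22.2, 10.7]
gripper_width: 0.0146
finger_force: 110.9
tcp nest [ -0.1 -54.3] z 0.0746 F [ -4.8 -21.8] 10.7 t 21.0833
carrier y [-20.2  34.6] x [-63.   46.3]
gib L 1525 [49.1 57.2]
gib R 1264 [43.6 60.2]
time_s: 21.55
ee_pos: [0.6042, 0.1927, 0.0746]
ee_rot: [-0.069, 0.998, -0.009, -0.001]
force: [-1.0, -22.9, 11.1]
gripper_width: 0.0146
finger_force: 111.0
tcp nest [ -0.3 -50.4] z 0.0746 F [ -4.2 -22.5] 11.1 t 21.55
carrier y [-16.4  38.4] x [-63.   46.3]
gib L 1522 [52.8 60.9]
gib R 1251 [43.7 60.3]
```

```bash
python3 -m crank '[[1,0,0.03,0,0,0,0],[1,0,0.03,0,0,0,0],[1,0,0,0,0,0,0],[1,0,0,0,0,0,0],[1,0,0,0,0,0,0]]'
python3 - <<'E'
from h import *
meas()
E
python3 -m crank '[[1,0,-0.3,0,0,0,0],[1,0,-0.4,-0.1,0,0,0],[1,0,0,-0.7,0,0,0],[1,0,0,-0.6,0,0,0],[1,0,0,0,0,0,0]]'
python3 -m crank '[[1,0,0.5,0,0,0,0],[1,0,0.9,0,0,0,0],[1,0,0.9,0,0,0,0],[1,0,0.9,0,0,0,0],[1,0,0.5,0,0,0,0]]'
python3 -m crank '[[1,0,0.2,0,0,0,0],[1,0,0,0,0,0,0],[1,0,0,0,0,0,0],[1,0,0,0,0,0,0],[1,0,0,0,0,0,0]]'
python3 - <<'E'
from h import *
meas()
E
```

```text
time_s: 22.02
ee_pos: [0.604, 0.1947, 0.0746]
ee_rot: [-0.068, 0.998, -0.009, -0.001]
force: [-2.1, -22.8, 11.8]
gripper_width: 0.0144
finger_force: 111.0
tcp nest [ -0.3 -48.3] z 0.0746 F [ -5.3 -22.3] 11.8 t 22.0167
carrier y [-14.3  40.5] x [-63.1  46.2]
gib L 1528 [54.8 62.9]
gib R 1250 [43.7 60.3]
time_s: 22.48
ee_pos: [0.6087, 0.1823, 0.1351]
ee_rot: [-0.072, 0.997, 0.002, 0.004]
force: [2.3, 1.5, -2.0]
gripper_width: 0.0146
finger_force: 109.5
time_s: 22.9
ee_pos: [0.5813, 0.3332, 0.1298]
ee_rot: [-0.075, 0.997, 0.003, -0.0]
force: [-0.2, 1.3, -3.2]
gripper_width: 0.0144
finger_force: 109.2
time_s: 23.32
ee_pos: [0.5841, 0.3319, 0.1296]
ee_rot: [-0.071, 0.997, -0.001, -0.0]
force: [-0.3, 0.4, -3.7]
gripper_width: 0.0148
finger_force: 109.3
tcp nest [-0.6 90.3] z 0.1296 F [-0.2  0.5] -3.7 t 23.3167
carrier y [-13.7  41.3] x [-63.   64.8]
gib L 1414 [41.  63.1]
gib R 2267 [43.1 60. ]
```

```bash
python3 -m crank '[[1,0,0,0.5,0,0,0],[1,0,0,0.6,0,0,0],[1,0,-0.1,0.2,0,0,0],[1,0,-0.12,0,0,0,0],[1,0,-0.07,0,0,0,0]]'
python3 -m crank '[[1,0,-0.05,0,0,0,0],[1,0,-0.06,0,0,0,0],[1,0,-0.06,0,0,0,0],[1,0,-0.06,0,0,0,0],[1,0,-0.06,0,0,0,0]]'
python3 -m crank '[[1,0,-0.06,0,0,0,0],[1,0,-0.06,0,0,0,0],[1,0,-0.06,0,0,0,0],[1,0,-0.05,0,0,0,0],[1,0,-0.03,0,0,0,0]]'
python3 - <<'E'
from h import *
meas()
E
python3 -m crank '[[1,0,-0.04,0,0,0,0],[1,0,-0.04,0,0,0,0],[1,0,-0.04,0,0,0,0],[1,0,-0.03,0,0,0,0],[1,0,-0.03,0,0,0,0]]'
python3 - <<'E'
from h import *
meas()
E
```

```text
time_s: 23.78
ee_pos: [0.5851, 0.3211, 0.0779]
ee_rot: [-0.072, 0.997, -0.001, -0.0]
force: [-0.0, -0.2, -2.4]
gripper_width: 0.0148
finger_force: 109.2
time_s: 24.2
ee_pos: [0.5864, 0.3151, 0.0799]
ee_rot: [-0.073, 0.997, 0.003, 0.001]
force: [-0.9, 6.3, -2.7]
gripper_width: 0.0147
finger_force: 109.5
time_s: 24.62
ee_pos: [0.5878, 0.305, 0.0799]
ee_rot: [-0.074, 0.997, 0.003, 0.001]
force: [-0.2, 5.8, -2.1]
gripper_width: 0.0143
finger_force: 109.5
tcp nest [-0.7 63.1] z 0.0799 F [0.6 5.7] -2.1 t 24.6167
carrier y [-27.4  27.4] x [-63.2  48.7]
gib L 1291 [35.9 62.7]
gib R 3378 [43. 60.]
time_s: 25.08
ee_pos: [0.5889, 0.2981, 0.08]
ee_rot: [-0.074, 0.997, 0.003, 0.001]
force: [-1.7, 6.5, -1.4]
gripper_width: 0.0143
finger_force: 109.3
tcp nest [-0.6 56.2] z 0.08 F [-0.8  6.6] -1.4 t 25.0833
carrier y [-34.3  20.5] x [-63.1  48.9]
gib L 1257 [46.2 62.9]
gib R 2114 [48.8 60. ]
```

```bash
python3 -m crank '[[1,0,-0.03,0,0,0,0],[1,0,-0.03,0,0,0,0],[1,0,-0.03,0,0,0,0],[1,0,-0.03,0,0,0,0],[1,0,-0.03,0,0,0,0]]'
python3 -m crank '[[1,0,-0.03,0,0,0,0],[1,0,-0.03,0,0,0,0],[1,0,0,0,0,0,0],[1,0,0,0,0,0,0],[1,0,0,0,0,0,0]]'
python3 - <<'E'
from h import *
meas()
E
python3 -m crank '[[1,0,-0.03,0,0,0,0],[1,0,-0.01,0,0,0,0],[1,0,0,0,0,0,0],[1,0,0,0,0,0,0],[1,0,0,0,0,0,0]]'
python3 - <<'E'
from h import *
meas()
E
```

```text
time_s: 25.55
ee_pos: [0.5898, 0.2943, 0.0804]
ee_rot: [-0.074, 0.997, 0.004, 0.002]
force: [-0.6, 11.6, -2.8]
gripper_width: 0.0145
finger_force: 109.5
time_s: 25.97
ee_pos: [0.5901, 0.2938, 0.081]
ee_rot: [-0.074, 0.997, 0.006, 0.002]
force: [-0.9, 11.5, -0.5]
gripper_width: 0.0146
finger_force: 109.8
tcp nest [-0.  51.7] z 0.081 F [ 0.7 11.5] -0.5 t 25.9667
carrier y [-38.4  16.5] x [-62.8  49.8]
gib L 1279 [46.  62.8]
gib R 1417 [52.5 60.1]
time_s: 26.43
ee_pos: [0.5902, 0.2928, 0.0811]
ee_rot: [-0.075, 0.997, 0.006, 0.002]
force: [-0.0, 11.9, -1.3]
gripper_width: 0.0149
finger_force: 109.8
tcp nest [-0.  50.7] z 0.0811 F [ 1.6 11.8] -1.3 t 26.4333
carrier y [-39.3  15.6] x [-62.8  49.9]
gib L 1246 [46.4 62.9]
gib R 1409 [53.4 61. ]
```

```bash
python3 -m crank '[[1,0,-0.03,0,0,0,0],[1,0,-0.03,0,0,0,0],[1,0,0,0,0,0,0],[1,0,0,0,0,0,0],[1,0,0,0,0,0,0]]'
python3 - <<'E'
from h import *
meas()
E
```

```text
time_s: 26.9
ee_pos: [0.5906, 0.2903, 0.0811]
ee_rot: [-0.075, 0.997, 0.006, 0.002]
force: [-1.0, 11.3, -0.3]
gripper_width: 0.0148
finger_force: 109.7
tcp nest [ 0.  48.2] z 0.0811 F [ 0.6 11.4] -0.3 t 26.9
carrier y [-41.8  13.1] x [-62.8  49.9]
gib L 1236 [46.  62.8]
gib R 1407 [55.9 63.5]
```

```bash
python3 -m crank '[[1,0,0.3,0,0,0,0],[1,0,0.3,-0.1,0,0,0],[1,0,0,-0.7,0,0,0],[1,0,0,-0.6,0,0,0],[1,0,0,0,0,0,0]]'
python3 -m crank '[[1,0,-0.5,0,0,0,0],[1,0,-0.9,0,0,0,0],[1,0,-0.9,0,0,0,0],[1,0,-0.9,0,0,0,0],[1,0,-0.5,0,0,0,0]]'
python3 -m crank '[[1,0,-0.27,0,0,0,0],[1,0,0,0.5,0,0,0],[1,0,0,0.6,0,0,0],[1,0,0,0.3,0,0,0],[1,0,0,0,0,0,0]]'
python3 -m crank '[[1,0,0.06,0,0,0,0],[1,0,0.06,0,0,0,0],[1,0,0.06,0,0,0,0],[1,0,0.06,0,0,0,0],[1,0,0.06,0,0,0,0]]'
python3 - <<'E'
from h import *
meas()
E
python3 -m crank '[[1,0,0.06,0,0,0,0],[1,0,0.06,0,0,0,0],[1,0,0.06,0,0,0,0],[1,0,0.06,0,0,0,0],[1,0,0.06,0,0,0,0]]'
python3 - <<'E'
from h import *
meas()
E
```

```text
time_s: 27.37
ee_pos: [0.5897, 0.3083, 0.1396]
ee_rot: [-0.073, 0.997, 0.001, 0.004]
force: [-0.2, 1.2, -1.7]
gripper_width: 0.0146
finger_force: 110.0
time_s: 27.78
ee_pos: [0.6093, 0.1524, 0.1329]
ee_rot: [-0.07, 0.998, -0.003, -0.001]
force: [-0.0, -0.9, -3.8]
gripper_width: 0.0148
finger_force: 109.5
time_s: 28.2
ee_pos: [0.6072, 0.1484, 0.0746]
ee_rot: [-0.073, 0.997, -0.0, -0.003]
force: [-0.1, 0.0, -3.5]
gripper_width: 0.015
finger_force: 109.2
time_s: 28.62
ee_pos: [0.6091, 0.1612, 0.0792]
ee_rot: [-0.073, 0.997, 0.0, 0.001]
force: [-0.8, -0.8, -3.5]
gripper_width: 0.0145
finger_force: 109.2
tcp nest [  0.1 -82.2] z 0.0792 F [-0.9 -0.7] -3.5 t 28.6167
carrier y [-41.8  13.2] x [-62.9  52.3]
gib L 3239 [45.4 62.6]
gib R 1523 [42.  63.7]
time_s: 29.08
ee_pos: [0.6077, 0.1679, 0.0783]
ee_rot: [-0.071, 0.997, -0.003, -0.0]
force: [0.4, -8.3, 0.9]
gripper_width: 0.0142
finger_force: 110.1
tcp nest [ -0.3 -75.4] z 0.0783 F [-0.7 -8.2] 0.9 t 29.0833
carrier y [-40.8  14. ] x [-62.5  48.6]
gib L 3276 [45.8 62.6]
gib R 1380 [41.3 63.8]
```

Now slide it about 13.5 mm further to the middle.

```bash
python3 -m crank '[[1,0,0.06,0,0,0,0],[1,0,0.06,0,0,0,0],[1,0,0.06,0,0,0,0],[1,0,0.05,0,0,0,0],[1,0,0.05,0,0,0,0]]'
python3 - <<'E'
from h import *
meas()
E
python3 -m crank '[[1,0,0.03,0,0,0,0],[1,0,0.02,0,0,0,0],[1,0,0,0,0,0,0],[1,0,0,0,0,0,0],[1,0,0,0,0,0,0]]'
python3 - <<'E'
from h import *
meas()
E
```

```text
time_s: 29.55
ee_pos: [0.6064, 0.1795, 0.0783]
ee_rot: [-0.071, 0.997, -0.003, 0.0]
force: [0.8, -7.6, 0.2]
gripper_width: 0.0146
finger_force: 110.2
tcp nest [  0.  -63.7] z 0.0783 F [-0.2 -7.6] 0.2 t 29.55
carrier y [-29.1  25.7] x [-62.7  48.3]
gib L 3274 [45.7 62.7]
gib R 1321 [39.  63.9]
time_s: 30.02
ee_pos: [0.606, 0.1816, 0.0782]
ee_rot: [-0.071, 0.997, -0.002, 0.0]
force: [1.3, -7.7, -0.8]
gripper_width: 0.0147
finger_force: 109.8
tcp nest [ -0.1 -61.7] z 0.0782 F [ 0.2 -7.8] -0.8 t 30.0167
carrier y [-27.   27.8] x [-62.4  48.3]
gib L 3240 [45.6 62.5]
gib R 1305 [46.7 63.9]
```

```bash
python3 -m crank '[[1,0,-0.3,0,0,0,0],[1,0,-0.4,-0.1,0,0,0],[1,0,0,-0.7,0,0,0],[1,0,0,-0.6,0,0,0],[1,0,0,0,0,0,0]]'
python3 -m crank '[[1,0.4,0.3,0,0,0,0],[1,0.8,0.5,0,0,0,0],[1,0.8,0.5,0,0,0,0],[1,0.8,0.5,0,0,0,0],[1,0.8,0.5,0,0,0,0]]'
python3 -m crank '[[1,0.8,0.5,0,0,0,0],[1,0.5,0.3,0,0,0,0],[1,0.3,0.2,0,0,0,0],[1,0,0,0,0,0,0],[1,0,0,0,0,0,0]]'
python3 - <<'E'
from h import *
s=read_state(); d=np.array([.3798,.2612])-s['ee_pos'][:2]; M=R.from_quat(s['ee_rot']).as_matrix(); print(s['ee_pos'].round(4),(M[:2,:2].T@d/.04).round(3),M[:,2].round(3))
E
```

```text
time_s: 30.48
ee_pos: [0.6121, 0.1587, 0.1389]
ee_rot: [-0.072, 0.997, 0.001, 0.004]
force: [2.2, 1.6, -3.0]
gripper_width: 0.0144
finger_force: 109.6
time_s: 30.9
ee_pos: [0.4511, 0.2282, 0.1334]
ee_rot: [-0.073, 0.997, 0.0, -0.0]
force: [0.5, 1.3, -3.1]
gripper_width: 0.0149
finger_force: 109.5
time_s: 31.32
ee_pos: [0.3842, 0.2583, 0.1341]
ee_rot: [-0.073, 0.997, 0.0, 0.0]
force: [0.6, 0.8, -2.8]
gripper_width: 0.0147
finger_force: 109.3
[0.3842 0.2583 0.1341] [0.099 0.087] [ 0.001  0.    -1.   ]
```

```bash
python3 -m crank '[[1,0.1,0.09,0.5,0,0,0],[1,0,0,0.7,0,0,0],[1,0,0,0.5,0,0,0],[1,0,0,0.2,0,0,0],[1,0,0,0,0,0,0]]'
python3 -m crank '[[1,0,0,0.07,0,0,0],[1,0,0,0.06,0,0,0],[1,0,0,0,0,0,0],[1,0,0,0,0,0,0],[1,0,0,0,0,0,0]]'
python3 - <<'E'
from h import *
c,im,d,N,Z=meas()
P=cloud(c,d);X,Y=P[...,0],P[...,1]
m=(abs(X-.38)<.06)&(abs(Y-.26)<.06)&(Z>.022)&(Z<.06)&(im.max(2)<70)
print(m.sum(),np.percentile(Z[m],[2,50,98]).round(4))
E
```

```text
time_s: 31.73
ee_pos: [0.3795, 0.2598, 0.0562]
ee_rot: [-0.072, 0.997, -0.001, -0.002]
force: [-0.7, 0.1, -3.1]
gripper_width: 0.0147
finger_force: 109.1
time_s: 32.15
ee_pos: [0.3801, 0.2614, 0.0536]
ee_rot: [-0.072, 0.997, 0.0, 0.001]
force: [0.5, 0.3, -3.6]
gripper_width: 0.0144
finger_force: 109.1
tcp nest [-212.5   49.2] z 0.0536 F [0.5 0.3] -3.6 t 32.15
5080 [0.0238 0.0335 0.051 ]
```

```bash
python3 -m crank '[[1,0,0,0.03,0,0,0],[1,0,0,0,0,0,0],[0.4,0,0,0,0,0,0],[-1,0,0,0,0,0,0],[-1,0,0,0,0,0,0]]'
python3 -m crank '[[-1,0,0,0,0,0,0],[-1,0,0,0,0,0,0],[-1,0,0,-0.4,0,0,0],[-1,0,0,-1,0,0,0],[-1,0,0,-1,0,0,0]]'
python3 -m crank '[[-1,0,0,-1,0,0,0],[-1,0,0,-0.6,0,0,0],[-1,0,0,0,0,0,0],[-1,0,0,0,0,0,0],[-1,0,0,0,0,0,0]]'
python3 - <<'E'
from h import *
s=read_state(); c,im,d=snap('wrist'); np.savez('pics/w5.npz',im=im,d=d,**{k:c[k] for k in c}); cv2.imwrite('pics/w5.png',im)
f,im,P=load('pics/w5.npz'); X,Y,Z=P[...,0],P[...,1],P[...,2]; b,g,r=im[...,0],im[...,1],im[...,2]
print(s['ee_pos'],s['ee_rot'].round(3))
reg=lambda x,y,a,lo,hi:(abs(X-x)<a)&(abs(Y-y)<a)&(Z>lo)&(Z<hi)
rect(P[reg(.385,.26,.07,.085,.11)],'handle');rect(P[reg(.385,.26,.07,.025,.04)],'head')
rect(P[reg(.58,.24,.12,.045,.06)&(b>80)],'carrier')
E
```

```text
time_s: 32.62
ee_pos: [0.3798, 0.2613, 0.0519]
ee_rot: [-0.073, 0.997, 0.0, 0.0]
force: [-0.5, -0.4, 1.2]
gripper_width: 0.0487
finger_force: 0.0
time_s: 33.03
ee_pos: [0.3777, 0.2606, 0.1475]
ee_rot: [-0.073, 0.997, -0.0, -0.002]
force: [1.2, 0.7, 0.8]
gripper_width: 0.0854
finger_force: 0.0
time_s: 33.45
ee_pos: [0.3793, 0.2604, 0.2112]
ee_rot: [-0.072, 0.997, -0.0, -0.0]
force: [-0.8, -0.3, -0.7]
gripper_width: 0.0856
finger_force: 0.0
[0.37927347 0.26044683 0.21118942] [-0.072  0.997 -0.    -0.   ]
handle 311 [array([379.4, 260.7]), array([15.7, 14.8]), np.float64(8.8)]
head 1993 [array([379.6, 260.5]), array([44.1, 70.2]), np.float64(8.5)]
carrier 942 [array([578.3, 240.3]), array([90.1, 56.6]), np.float64(9.0)]
```

View pics/w5.png

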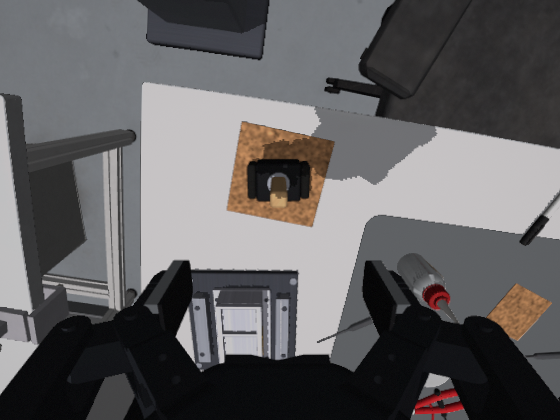

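Wrist view: the mallet stands on its mat at (278,180), and the carrier sits centred between the two gibs at (240,320).

```bash
python3 -m crank '[[-1,-0.5,-0.1,0,0,0,0],[-1,-0.8,-0.2,0,0,0,0],[-1,-0.9,-0.2,0,0,0,0],[-1,-0.9,-0.2,0,0,0,0],[-1,-0.9,-0.2,0,0,0,0]]' 80
python3 -m crank '[[-1,-0.8,-0.2,0,0,0,0],[-1,-0.53,-0.1,0.5,0,0,0],[-1,0,0,0.9,0,0,0],[-1,0,0,0.8,0,0,0],[-1,0,0,0,0,0,0]]'
python3 - <<'E'
from h import *
meas()
for n in('scene','side'):
    f=np.load(f'pics/{n}0.npz'); c=get_calibration(n); P=cloud(c,f['d']); im=f['im'].astype(int); X,Y,Z=P[...,0],P[...,1],P[...,2]
    for l,y in(('tray',-.205),('bin',-.398)):
        m=((abs(X-.44)<.14)&(abs(Y-y)<.10)&(Z>-.01)&(Z<.03)&(im.max(2)<150)).astype(np.uint8)
        m=cv2.morphologyEx(m,cv2.MORPH_OPEN,np.ones((3,3)))
        k,L,st,_=cv2.connectedComponentsWithStats(m); i=1+np.argmax(st[1:,4]); rect(P[L==i],n+l)
E
```

```text
time_s: 33.92
ee_pos: [0.5436, 0.2479, 0.2093]
ee_rot: [-0.073, 0.997, -0.001, -0.002]
force: [0.6, 1.2, 0.3]
gripper_width: 0.0857
finger_force: 0.0
time_s: 34.33
ee_pos: [0.592, 0.2414, 0.1142]
ee_rot: [-0.073, 0.997, -0.002, -0.007]
force: [-1.1, -1.3, -0.9]
gripper_width: 0.0854
finger_force: 0.0
tcp nest [-5.6 -0.4] z 0.1142 F [-1.2 -1.1] -0.9 t 34.3333
carrier y [-27.   27.9] x [-61.9  65.4]
gib L 2449 [45.9 62.7]
gib R 2566 [39.6 63.3]
scenetray 33 [array([ 369.2, -137.5]), array([36.6, 22.4]), np.float64(24.3)]
scenebin 590 [array([ 458.5, -395. ]), array([136.6, 164.6]), np.float64(82.1)]
sidetray 1749 [array([ 416.3, -214. ]), array([122.5, 172.1]), np.float64(4.6)]
sidebin 2349 [array([ 466.8, -391.2]), array([130.5, 176.7]), np.float64(82.6)]
```

```bash
python3 -m crank '[[-1,-0.05,0.02,0,0,0,0],[-1,0,0,0.5,0,0,0],[-1,0,0,0.4,0,0,0],[-1,0,0,0,0,0,0],[-1,0,0,0,0,0,0]]' 80
python3 - <<'E'
from h import *
meas('pics/w6.png')
E
```

```text
time_s: 34.8
ee_pos: [0.599, 0.2455, 0.088]
ee_rot: [-0.073, 0.997, -0.0, -0.0]
force: [0.4, 0.1, 0.0]
gripper_width: 0.0853
finger_force: 0.0
tcp nest [2.  2.6] z 0.088 F [0.4 0. ] 0.0 t 34.8
carrier y [-26.8  28. ] x [-62.   65.6]
gib L 3061 [46.1 62.7]
gib R 3210 [46.5 63.4]
```

View pics/w6.png

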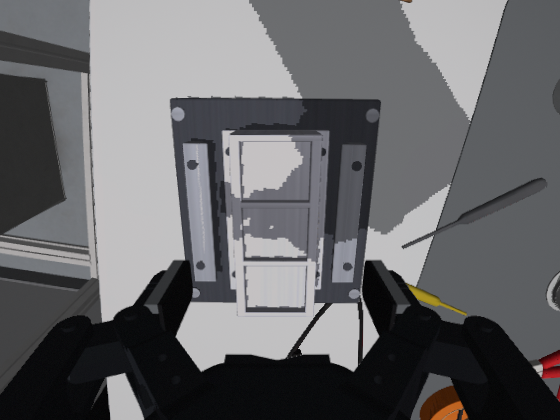

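The carrier at (277,220) is centred between the gibs, and the open fingers straddle it.

```bash
python3 -m crank '[[-1,0,-0.05,0.4,0,0,0],[-1,0,0,0.6,0,0,0],[-1,0,0,0.4,0,0,0],[-1,0,0,0.2,0,0,0],[-1,0,0,0.1,0,0,0]]'
python3 -m crank '[[-1,0,0,0,0,0,0],[0,0,0,0,0,0,0],[1,0,0,0,0,0,0],[1,0,0,0,0,0,0],[1,0,0,0,0,0,0]]' 80
python3 -m crank '[[1,0,0,0,0,0,0],[1,0,0,0,0,0,0],[1,0,0,0,0,0,0],[1,0,0,0,0,0,0],[1,0,0,0,0,0,0]]'
```

```text
time_s: 35.27
ee_pos: [0.5986, 0.2431, 0.018]
ee_rot: [-0.073, 0.997, -0.0, -0.001]
force: [-0.7, -0.1, 0.6]
gripper_width: 0.0854
finger_force: 0.0
time_s: 35.68
ee_pos: [0.6005, 0.2447, 0.0213]
ee_rot: [-0.073, 0.997, 0.001, 0.001]
force: [0.1, 0.8, 4.0]
gripper_width: 0.0547
finger_force: 88.2
time_s: 36.1
ee_pos: [0.6005, 0.2447, 0.0213]
ee_rot: [-0.073, 0.997, 0.001, 0.001]
force: [-0.6, 0.5, 6.6]
gripper_width: 0.0545
finger_force: 88.3
```

```bash
python3 -m crank '[[1,0,0,-0.1,0,0,0],[1,0,0,-0.15,0,0,0],[1,0,0,-0.2,0,0,0],[1,0,0,-0.3,0,0,0],[1,0,0,0,0,0,0]]' 90
python3 -m crank '[[1,0,0,-0.5,0,0,0],[1,0,0,-0.8,0,0,0],[1,0,0,-0.8,0,0,0],[1,0,0,-0.5,0,0,0],[1,0,0,0,0,0,0]]'
python3 - <<'E'
from h import *
c,im,d,N,Z=meas(); print(read_state()['qpos'].round(2))
x,y=N[...,0]*1e3,N[...,1]*1e3
m=(abs(x)<60)&(abs(y)<40)&(Z>.12)&(Z<.2)&(im.min(2)>90); print(np.percentile(Z[m],[5,50,95]).round(3))
E
```

```text
time_s: 36.52
ee_pos: [0.6009, 0.2443, 0.0523]
ee_rot: [-0.072, 0.997, 0.001, 0.001]
force: [0.9, 1.1, -6.2]
gripper_width: 0.0544
finger_force: 96.7
time_s: 36.93
ee_pos: [0.6026, 0.2458, 0.1596]
ee_rot: [-0.073, 0.997, 0.002, 0.005]
force: [1.0, 1.3, -5.7]
gripper_width: 0.0546
finger_force: 98.3
tcp nest [5.6 2.4] z 0.1596 F [1.2 1.2] -5.7 t 36.9333
gib L 161 [46.5 62.9]
gib R 173 [46.3 63.1]
[ 0.08  0.65 -0.73  1.62  0.49  1.06  0.92]
[0.181 0.183 0.189]
```

```bash
python3 -m crank '[[1,0.5,0.07,0,0,0,0],[1,0.8,0.12,0,0,0,0],[1,0.9,0.13,0,0,0,0],[1,0.9,0.13,0,0,0,0],[1,0.9,0.13,0,0,0,0]]'
python3 -m crank '[[1,0.5,0.07,0,0,0,0.5],[1,0.2,0,0,0,0,1],[1,0,0,0,0,0,1],[1,0,0,0,0,0,1],[1,0,0,0,0,0,1]]'
python3 -m crank '[[1,0,0,0,0,0,1],[1,0,0,0,0,0,1],[1,0,0,0,0,0,1],[1,0,0,0,0,0,1],[1,0,0,0,0,0,1]]'
python3 -m crank '[[1,0,0,0,0,0,1],[1,0,0,0,0,0,1],[1,0,0,0,0,0,1],[1,0,0,0,0,0,1],[1,0,0,0,0,0,1]]'
python3 -m crank '[[1,0,0,0,0,0,1],[1,0,0,0,0,0,1],[1,0,0,0,0,0,1],[1,0,0,0,0,0,1],[1,0,0,0,0,0,1]]'
python3 - <<'E'
from h import *
s=read_state(); print(s['qpos'].round(2)); M=R.from_quat(s['ee_rot']).as_matrix(); print(M.round(3),np.degrees(np.arctan2(M[1,1],M[0,1])))
E
```

```text
time_s: 37.4
ee_pos: [0.4348, 0.2421, 0.1514]
ee_rot: [-0.072, 0.997, -0.001, -0.002]
force: [-1.6, 0.9, -6.3]
gripper_width: 0.055
finger_force: 97.9
time_s: 37.82
ee_pos: [0.4083, 0.2414, 0.1521]
ee_rot: [0.109, 0.994, -0.001, -0.001]
force: [0.0, 1.1, -7.3]
gripper_width: 0.0547
finger_force: 97.9
time_s: 38.23
ee_pos: [0.4084, 0.2414, 0.1519]
ee_rot: [0.304, 0.953, -0.001, -0.001]
force: [0.3, 0.6, -6.5]
gripper_width: 0.0544
finger_force: 97.9
time_s: 38.65
ee_pos: [0.4083, 0.2414, 0.1519]
ee_rot: [0.488, 0.873, -0.001, -0.001]
force: [0.6, -0.1, -6.8]
gripper_width: 0.0544
finger_force: 97.9
time_s: 39.07
ee_pos: [0.4083, 0.2413, 0.1518]
ee_rot: [0.651, 0.759, -0.002, -0.001]
force: [0.2, 0.2, -6.0]
gripper_width: 0.0544
finger_force: 97.9
[-0.14  0.31 -0.52  2.05  0.2   0.84 -0.63]
[[-0.152  0.988 -0.003]
 [ 0.988  0.152 -0.002]
 [-0.001 -0.003 -1.   ]] 8.714160111333678
```

```bash
python3 -m crank '[[1,0,0,0,0,0,0.9],[1,-0.5,-0.03,0,0,0,0],[1,-0.8,-0.05,0,0,0,0],[1,-0.9,-0.06,0,0,0,0],[1,-0.9,-0.06,0,0,0,0]]'
python3 -m crank '[[1,-0.9,-0.06,0,0,0,0],[1,-0.9,-0.06,0,0,0,0],[1,-0.9,-0.06,0,0,0,0],[1,-0.9,-0.06,0,0,0,0],[1,-0.9,-0.06,0,0,0,0]]'
python3 -m crank '[[1,-0.9,-0.06,0,0,0,0],[1,-0.9,-0.06,0,0,0,0],[1,-0.9,-0.06,0,0,0,0],[1,-0.7,-0.04,0,0,0,0],[1,-0.4,0,0,0,0,0]]'
python3 -m crank '[[1,0,0,0,0,0,0],[1,0,0,0,0,0,0],[1,0,0,0,0,0,0],[1,0,0,0,0,0,0],[1,0,0,0,0,0,0]]'
python3 - <<'E'
from h import *
s=read_state(); print(s['qpos'].round(2)); M=R.from_quat(s['ee_rot']).as_matrix(); print(M.round(3))
d=np.array([.416,-.214])-s['ee_pos'][:2]; print((M[:2,:2].T@d/.04).round(3))
c,im,d=snap('side'); np.savez('pics/s7.npz',im=im,d=d,**{k:c[k] for k in c}); a=im
c,im,d=snap('wrist'); np.savez('pics/w7.npz',im=im,d=d,**{k:c[k] for k in c})
cv2.imwrite('pics/v7.png',np.hstack([cv2.resize(a[160:360,230:430],(400,400)),cv2.resize(im,(400,400))]))
E
```

```text
time_s: 39.48
ee_pos: [0.4103, 0.1168, 0.152]
ee_rot: [0.676, 0.737, -0.001, -0.001]
force: [1.3, -1.3, -6.2]
gripper_width: 0.0543
finger_force: 97.8
time_s: 39.9
ee_pos: [0.4134, -0.0639, 0.1522]
ee_rot: [0.677, 0.736, -0.001, -0.001]
force: [0.9, -0.6, -6.8]
gripper_width: 0.0543
finger_force: 97.8
time_s: 40.32
ee_pos: [0.417, -0.2184, 0.152]
ee_rot: [0.678, 0.735, -0.001, -0.001]
force: [0.9, -0.3, -6.9]
gripper_width: 0.055
finger_force: 97.8
time_s: 40.73
ee_pos: [0.4191, -0.2129, 0.1533]
ee_rot: [0.676, 0.737, -0.0, -0.001]
force: [-0.1, -0.9, -6.9]
gripper_width: 0.0546
finger_force: 97.8
[ 0.61  0.26 -0.22  2.07  0.08  0.82  0.43]
[[-0.086  0.996 -0.001]
 [ 0.996  0.086  0.001]
 [ 0.001 -0.001 -1.   ]]
[-0.02 -0.08]
```

View pics/v7.png

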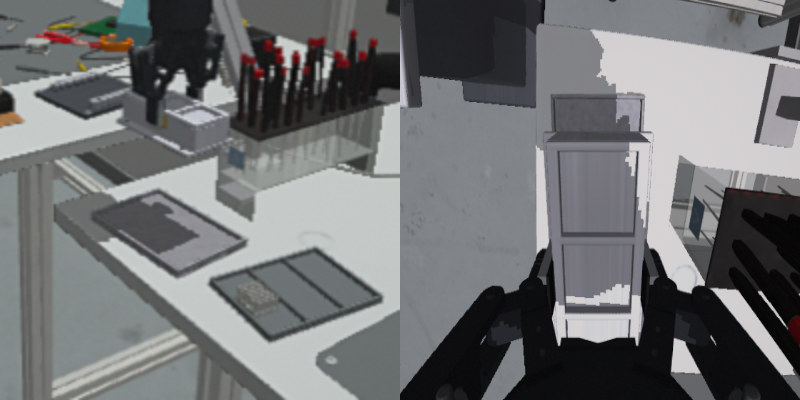

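The carrier is held above the tray with its long side along the tray. The bin shows one sink, at side-crop (258,295).

```bash
python3 -m crank '[[1,-0.02,-0.08,0.5,0,0,0],[1,0,0,0.8,0,0,0],[1,0,0,0.8,0,0,0],[1,0,0,0.6,0,0,0],[1,0,0,0.3,0,0,0]]'
python3 -m crank '[[1,0,0,0.15,0,0,0],[1,0,0,0.1,0,0,0],[1,0,0,0.05,0,0,0],[1,0,0,0.05,0,0,0],[1,0,0,0,0,0,0]]'
```

```text
time_s: 41.25
ee_pos: [0.4146, -0.2141, 0.0311]
ee_rot: [0.676, 0.736, -0.0, -0.002]
force: [0.5, 0.3, -7.2]
gripper_width: 0.0545
finger_force: 97.7
time_s: 41.67
ee_pos: [0.417, -0.2158, 0.0204]
ee_rot: [0.677, 0.736, 0.0, 0.001]
force: [-0.7, -0.2, -6.5]
gripper_width: 0.0543
finger_force: 97.7
```

```bash
python3 -m crank '[[1,0,0,0.04,0,0,0],[1,0,0,0.04,0,0,0],[1,0,0,0.03,0,0,0],[1,0,0,0.02,0,0,0],[1,0,0,0,0,0,0]]'
python3 -m crank '[[1,0,0,0,0,0,0],[0.3,0,0,0,0,0,0],[-0.3,0,0,0,0,0,0],[-1,0,0,0,0,0,0],[-1,0,0,0,0,0,0]]'
python3 -m crank '[[-1,0,0,0,0,0,0],[-1,0,0,0,0,0,0],[-1,0,0,-0.5,0,0,0],[-1,0,0,-1,0,0,0],[-1,0,0,-1,0,0,0]]'
python3 -m crank '[[-1,0,0,-1,0,0,0],[-1,0,0,-1,0,0,0],[-1,0,0,-0.5,0,0,0],[-1,0,0,0,0,0,0],[-1,0,0,0,0,0,0]]'
python3 - <<'E'
from h import *
s=read_state(); c,im,d=snap('wrist'); np.savez('pics/w8.npz',im=im,d=d,**{k:c[k] for k in c}); cv2.imwrite('pics/w8.png',im)
f,im,P=load('pics/w8.npz'); X,Y,Z=P[...,0],P[...,1],P[...,2]; b=im[...,0]
reg=lambda x,y,a,lo,hi:(abs(X-x)<a)&(abs(Y-y)<a)&(Z>lo)&(Z<hi)
rect(P[reg(.416,-.214,.09,.039,.055)],'carrier'); m=reg(.416,-.214,.12,.009,.016); rect(P[m],'tray')
m=reg(.416,-.214,.09,.039,.055); print(np.percentile(Z[m],[5,50,95]))
E
```

```text
time_s: 42.08
ee_pos: [0.4165, -0.2156, 0.0153]
ee_rot: [0.677, 0.736, -0.0, 0.0]
force: [-2.3, 1.9, 3.7]
gripper_width: 0.0544
finger_force: 98.8
time_s: 42.5
ee_pos: [0.417, -0.2158, 0.0148]
ee_rot: [0.677, 0.736, 0.0, 0.001]
force: [0.9, 0.0, -0.5]
gripper_width: 0.0773
finger_force: 0.0
time_s: 42.92
ee_pos: [0.4148, -0.2145, 0.1144]
ee_rot: [0.677, 0.736, -0.0, -0.002]
force: [2.0, -0.4, -0.3]
gripper_width: 0.0852
finger_force: 0.0
time_s: 43.33
ee_pos: [0.4171, -0.216, 0.2159]
ee_rot: [0.677, 0.736, 0.0, 0.002]
force: [-0.6, -0.6, 0.4]
gripper_width: 0.0855
finger_force: 0.0
carrier 3142 [array([ 414.9, -217.1]), array([ 56.9, 131. ]), np.float64(5.0)]
tray 2956 [array([ 446.8, -228.1]), array([177.9, 203.8]), np.float64(4.6)]
[0.03908868 0.04391934 0.04548543]
```

View pics/w8.png

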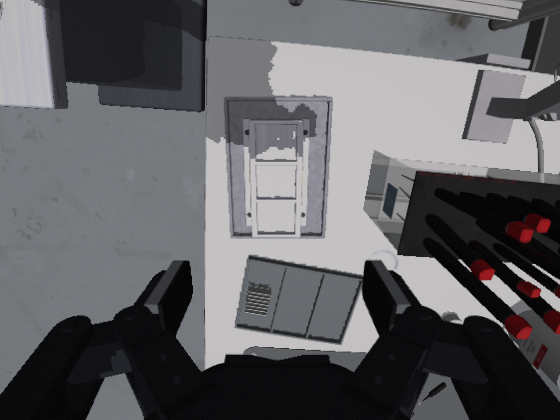

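The carrier lies flat in the tray at (277,175). In the bin, a finned sink shows at (258,298), and the other two compartments (297,303) and (337,310) look empty.

Run:
```python
from h import *
f,im,P=load('pics/w8.npz'); X,Y,Z=P[...,0],P[...,1],P[...,2]
m=((abs(X-.46)<.12)&(Y<-.31)&(Y>-.49)&(Z>.0125)&(Z<.03)).astype(np.uint8)
m[:, 365:]=0; m[340:]=0
k,L,st,ce=cv2.connectedComponentsWithStats(m)
for i in range(1,k):
    if st[i,4]>30: print(ce[i],rect(P[L==i],'c')); 
m=(X<.56)&(Y<-.31)&(Y>-.47)&(Z>.0055)&(Z<.0125); v,u=np.nonzero(m); k=(u<362)&(v<345); rect(P[v[k],u[k]],'binwall')
c=onplane(f,[(247,257),(363,272),(236,330),(346,343)],.01); print(c.round(4))
s=read_state(); print(s['ee_pos'],s['qpos'].round(2))
q=P[(X>.48)&(X<.8)&(Y<-.1)&(Y>-.45)&(Z>.03)&(Z<.3)]; print('rack',np.nanmin(q,0).round(3),np.nanmax(q,0).round(3))
```

```text
c 543 [array([ 404.6, -391.4]), array([36.4, 29.8]), np.float64(84.8)]
[257.60220994 301.2412523 ] ((404.5941162109375, -391.4417419433594), (36.42011260986328, 29.773040771484375), 84.81621551513672)
binwall 1586 [array([ 460.2, -397.4]), array([117.9, 161.1]), np.float64(83.1)]
[[ 0.3869 -0.329   0.01  ]
 [ 0.5426 -0.3391  0.01  ]
 [ 0.377  -0.4491  0.01  ]
 [ 0.5396 -0.4604  0.01  ]]
[ 0.41597607 -0.21543817  0.21435882] [ 0.63  0.17 -0.24  2.01  0.05  0.96  0.46]
rack [ 0.48  -0.443  0.03 ] [ 0.8 -0.1  0.3]
```

```bash
python3 -m crank '[[-1,-0.6,-0.1,0,0,0,0],[-1,-0.9,-0.15,0,0,0,0],[-1,-0.9,-0.15,0,0,0,0],[-1,-0.9,-0.15,0,0,0,0],[-1,-0.9,-0.11,0,0,0,0]]' 40
python3 -m crank '[[-1,-0.16,0,0,0,0,0],[-1,0,0,0,0,0,-1],[-1,0,0,0,0,0,-1],[-1,0,0,0,0,0,-1],[-1,0,0,0,0,0,-1]]'
python3 -m crank '[[-1,0,0,0,0,0,-1],[-1,0,0,0,0,0,-1],[-1,0,0,0,0,0,-1],[-1,0,0,0,0,0,-1],[-1,0,0,0,0,0,-1]]'
python3 -m crank '[[-1,0,0,0,0,0,-1],[-1,0,0,0,0,0,-1],[-1,0,0,0,0,0,-1],[-1,0,0,0,0,0,-1],[-1,0,0,0,0,0,-1]]'
python3 -m crank '[[-1,0,0,0,0,0,-1],[-1,0,0,0,0,0,-1],[-1,0,0,0,0,0,-1],[-1,0,0,0,0,0,-0.4],[-1,0,0,0,0,0,0]]'
cat > sink.py <<'E'
from h import *
s=read_state(); c,im,d=snap('wrist'); cv2.imwrite('pics/w9.png',im); P=cloud(c,d); X,Y,Z=P[...,0],P[...,1],P[...,2]
m=((X>.36)&(X<.56)&(Y<-.31)&(Y>-.49)&(Z>.0135)&(Z<.03)).astype(np.uint8)
k,L,st,ce=cv2.connectedComponentsWithStats(m)
M=R.from_quat(s['ee_rot']).as_matrix(); print(s['ee_pos'].round(4),'tool y deg',np.degrees(np.arctan2(M[1,1],M[0,1])).round(1),s['qpos'].round(2))
for i in range(1,k):
    if st[i,4]>150: 
        r=rect(P[L==i],ce[i].round()); print('shift',(M[:2,:2].T@(np.array(r[0])/1e3-s['ee_pos'][:2])/.04).round(3))
E
python3 sink.py
```

```text
time_s: 43.8
ee_pos: [0.4023, -0.3858, 0.212]
ee_rot: [0.677, 0.736, -0.0, -0.002]
force: [0.5, -0.9, 0.4]
gripper_width: 0.0854
finger_force: 0.0
time_s: 44.22
ee_pos: [0.4035, -0.3903, 0.2118]
ee_rot: [0.549, 0.836, 0.001, -0.002]
force: [-0.2, 0.6, 0.2]
gripper_width: 0.0852
finger_force: 0.0
time_s: 44.63
ee_pos: [0.4036, -0.3903, 0.2119]
ee_rot: [0.372, 0.928, 0.001, -0.002]
force: [0.8, -0.3, -0.2]
gripper_width: 0.0854
finger_force: 0.0
time_s: 45.05
ee_pos: [0.4036, -0.3902, 0.2119]
ee_rot: [0.18, 0.984, 0.001, -0.002]
force: [0.2, -0.9, -0.9]
gripper_width: 0.0855
finger_force: 0.0
time_s: 45.47
ee_pos: [0.4036, -0.3903, 0.2121]
ee_rot: [0.047, 0.999, 0.002, -0.001]
force: [0.7, -1.0, 0.1]
gripper_width: 0.0854
finger_force: 0.0
[ 0.4036 -0.3903  0.2121] tool y deg 84.6 [ 1.03  0.36 -0.38  1.79  0.15  1.02  2.07]
```

View pics/w9.png

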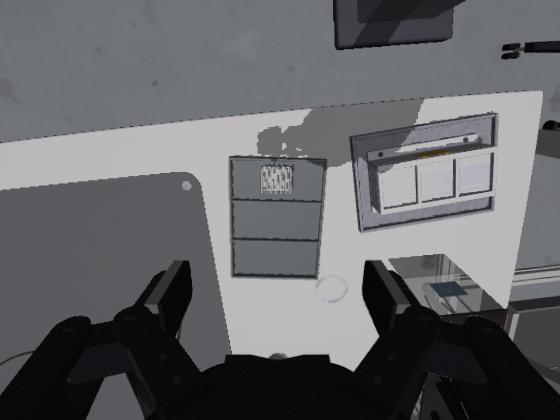

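All three compartments are visible, and only the top one holds a sink, at (276,180).

```bash
sed -i 's/^k,L/m=cv2.morphologyEx(m,cv2.MORPH_CLOSE,np.ones((7,7)));m\&=((X>.36)\&(X<.56)\&(Y<-.31)\&(Y>-.49)).astype(np.uint8)\nk,L/; s/>150/>60/' sink.py
python3 -m crank '[[-1,0,0,0.6,0,0,0],[-1,0,0,0.8,0,0,0],[-1,0,0,0.5,0,0,0],[-1,0,0,0,0,0,0],[-1,0,0,0,0,0,0]]'
python3 sink.py
```

```text
time_s: 45.93
ee_pos: [0.4036, -0.3902, 0.1369]
ee_rot: [0.048, 0.999, 0.002, -0.001]
force: [-0.4, -0.5, 0.8]
gripper_width: 0.0857
finger_force: 0.0
[ 0.4036 -0.3902  0.1369] tool y deg 84.5 [ 1.01  0.45 -0.36  1.86  0.2   0.87  2.03]
[275. 200.] 1241 [array([ 408.3, -392.6]), array([33.9, 36.6]), np.float64(84.0)]
shift [-0.123 -0.048]
```

```bash
python3 -m crank '[[-1,-0.06,-0.05,0.6,0,0,0],[-1,0,0,0.9,0,0,0],[-1,0,0,0.9,0,0,0],[-1,0,0,0.5,0,0,0],[-1,0,0,0.2,0,0,0]]' 30
python3 -m crank '[[-1,0,0,0.1,0,0,0],[-1,0,0,0,0,0,0],[0.2,0,0,0,0,0,0],[1,0,0,0,0,0,0],[1,0,0,0,0,0,0]]'
python3 -m crank '[[1,0,0,0,0,0,0],[1,0,0,0,0,0,0],[1,0,0,0,0,0,0],[1,0,0,0,0,0,0],[1,0,0,0,0,0,0]]'
```

```text
time_s: 46.4
ee_pos: [0.406, -0.393, 0.0128]
ee_rot: [0.048, 0.999, 0.001, -0.001]
force: [-0.5, -0.7, -1.1]
gripper_width: 0.0854
finger_force: 0.0
time_s: 46.82
ee_pos: [0.4077, -0.3946, 0.0122]
ee_rot: [0.047, 0.999, -0.001, 0.001]
force: [0.1, -0.3, 0.2]
gripper_width: 0.0518
finger_force: 0.0
time_s: 47.23
ee_pos: [0.4073, -0.3943, 0.0117]
ee_rot: [0.047, 0.999, -0.001, 0.001]
force: [-0.7, -0.3, 6.1]
gripper_width: 0.034
finger_force: 29.8
```

```bash
python3 -m crank '[[1,0,0,-0.3,0,0,0],[1,0,0,-0.6,0,0,0],[1,0,0,-0.8,0,0,0],[1,0,0,-0.8,0,0,1],[1,0,0,0,0,0,1]]'
python3 -m crank '[[1,0,0,0,0,0,1],[1,0,0,0,0,0,1],[1,0,0,0,0,0,1],[1,0,0,0,0,0,1],[1,0,0,0,0,0,1]]'
python3 -m crank '[[1,0,0,0,0,0,1],[1,0,0,0,0,0,1],[1,0,0,0,0,0,1],[1,0,0,0,0,0,1],[1,0,0,0,0,0,1]]'
python3 -m crank '[[1,0,0,0,0,0,1],[1,0,0,0,0,0,1],[1,0,0,0,0,0,1],[1,0,0,0,0,0,1],[1,0,0,0,0,0,1]]'
python3 -m crank '[[1,0,0,0,0,0,0.37],[1,0.5,0,0,0,0,0],[1,0.9,0,0,0,0,0],[1,0.9,0,0,0,0,0],[1,0.5,0,0,0,0,0]]'
cat > place.py <<'E'
from h import *
s=read_state(); c,im,d=snap('wrist'); cv2.imwrite('pics/w10.png',im); P=cloud(c,d); X,Y,Z=P[...,0],P[...,1],P[...,2]
M=R.from_quat(s['ee_rot']).as_matrix(); print(s['ee_pos'].round(4),'tool y deg',np.degrees(np.arctan2(M[1,1],M[0,1])).round(1),s['force'],s['gripper_width'])
m=(abs(X-.416)<.09)&(abs(Y+.214)<.09)&(Z>.039)&(Z<.055); r=rect(P[m],'carrier')
print('to mid',(M[:2,:2].T@(np.array([.4149,-.2171])-s['ee_pos'][:2])/.04).round(3))
T=(P-s['ee_pos'])@M; k=(abs(T[...,0])<.03)&(abs(T[...,1])<.014)&(abs(T[...,2])<.03); q=T[k]; print('held',k.sum(),np.percentile(q,[2,98],axis=0).round(4) if k.sum() else '')
E
python3 place.py
```

```text
time_s: 47.65
ee_pos: [0.4103, -0.3965, 0.1176]
ee_rot: [0.129, 0.992, -0.003, 0.004]
force: [0.9, -0.8, 0.6]
gripper_width: 0.0339
finger_force: 30.4
time_s: 48.07
ee_pos: [0.4068, -0.3936, 0.1115]
ee_rot: [0.323, 0.946, -0.0, 0.0]
force: [-0.3, 0.0, -0.1]
gripper_width: 0.034
finger_force: 30.4
time_s: 48.48
ee_pos: [0.4069, -0.3935, 0.1114]
ee_rot: [0.505, 0.863, 0.0, 0.0]
force: [0.6, 0.1, -1.2]
gripper_width: 0.0342
finger_force: 30.4
time_s: 48.9
ee_pos: [0.4069, -0.3934, 0.1114]
ee_rot: [0.666, 0.746, 0.0, 0.0]
force: [0.8, -0.4, -0.7]
gripper_width: 0.0339
finger_force: 30.4
time_s: 49.32
ee_pos: [0.3965, -0.2778, 0.1109]
ee_rot: [0.675, 0.738, 0.001, -0.001]
force: [0.2, 2.0, -1.1]
gripper_width: 0.0339
finger_force: 30.4
[ 0.3965 -0.2778  0.1109] tool y deg 5.1 [ 0.20846638  2.01809065 -1.14187382] 0.033913282623274095
carrier 7565 [array([ 415.1, -216.6]), array([ 57.2, 130.1]), np.float64(4.5)]
to mid [1.472 0.593]
held 2810 [[-0.0134 -0.0128 -0.01  ]
 [ 0.0158  0.0134  0.0063]]
```

View pics/w10.png

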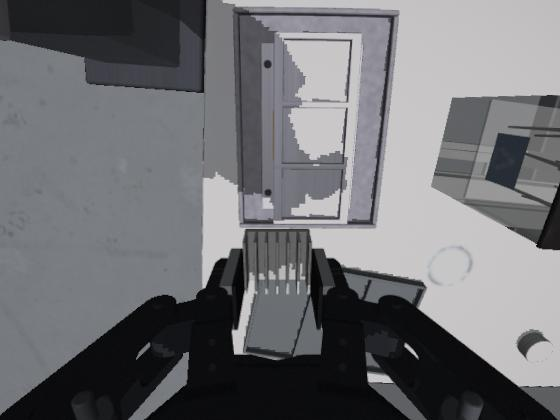

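The sink is held squarely with its fins up at (278,262), and the carrier is ahead at (318,130).

```bash
python3 -m crank '[[1,0.4,0.2,0,0,0,0],[1,0.6,0.25,0,0,0,0],[1,0.44,0.14,0,0,0,0],[1,0,0,0,0,0,0],[1,0,0,0,0,0,0]]'
python3 place.py
```

```text
time_s: 49.78
ee_pos: [0.4163, -0.2218, 0.1113]
ee_rot: [0.675, 0.738, 0.0, 0.0]
force: [0.2, 0.6, -0.1]
gripper_width: 0.0339
finger_force: 30.4
[ 0.4163 -0.2218  0.1113] tool y deg 5.1 [ 0.21407522  0.6257532  -0.06486461] 0.03392683685531965
carrier 4385 [array([ 415.1, -216.4]), array([ 57.2, 130.2]), np.float64(4.9)]
to mid [ 0.121 -0.023]
held 2818 [[-0.0133 -0.0128 -0.01  ]
 [ 0.0157  0.0134  0.0065]]
```

```bash
python3 -m crank '[[1,0.1,-0.02,0.4,0,0,0],[1,0,0,0.5,0,0,0],[1,0,0,0.3,0,0,0],[1,0,0,0.2,0,0,0],[1,0,0,0,0,0,0]]'
python3 -m crank '[[1,0,0,0.08,0,0,0],[1,0,0,0.06,0,0,0],[1,0,0,0.03,0,0,0],[1,0,0,0,0,0,0],[1,0,0,0,0,0,0]]'
```

```text
time_s: 50.25
ee_pos: [0.4131, -0.2194, 0.0532]
ee_rot: [0.677, 0.736, -0.001, -0.001]
force: [-0.2, 0.1, -0.4]
gripper_width: 0.0342
finger_force: 30.4
time_s: 50.67
ee_pos: [0.4147, -0.2189, 0.0481]
ee_rot: [0.676, 0.737, 0.0, 0.0]
force: [-0.1, 0.1, -0.4]
gripper_width: 0.0339
finger_force: 30.4
```

```bash
python3 -m crank '[[1,0.02,0,0.03,0,0,0],[1,0,0,0,0,0,0],[0.2,0,0,0,0,0,0],[-0.2,0,0,0,0,0,0],[-1,0,0,0,0,0,0]]'
python3 -m crank '[[-1,0,0,0,0,0,0],[-1,0,0,0,0,0,0],[-1,0,0,-0.4,0,0,0],[-1,0,0,-1,0,0,0],[-1,0,0,-1,0,0,0]]'
python3 -m crank '[[-1,-0.5,0,-1,0,0,0],[-1,-0.5,0,-0.6,0,0,0],[-1,0,0,0,0,0,0],[-1,0,0,0,0,0,0],[-1,0,0,0,0,0,0]]'
python3 - <<'E'
from h import *
s=read_state(); c,im,d=snap('wrist'); cv2.imwrite('pics/w11.png',im); P=cloud(c,d); X,Y,Z=P[...,0],P[...,1],P[...,2]
print(s['ee_pos'])
m=(abs(X-.416)<.09)&(abs(Y+.214)<.09)&(Z>.039)&(Z<.048); rect(P[m],'carrier')
m=(abs(X-.416)<.09)&(abs(Y+.214)<.09)&(Z>.0505)&(Z<.065); rect(P[m],'sink'); print(np.percentile(Z[m],[5,50,95]).round(4))
c,im2,d=snap('scene'); P=cloud(c,d);X,Y,Z=P[...,0],P[...,1],P[...,2]
m=(abs(X-.38)<.06)&(abs(Y-.26)<.06); print('mallet'); rect(P[m&(Z>.07)&(Z<.12)],'handle'); rect(P[m&(Z>.02)&(Z<.036)],'head')
v=im[40:300,150:410]; cv2.imwrite('pics/v11.png',np.hstack([cv2.resize(v,(400,400)),cv2.resize(im2[150:350,150:350],(400,400))]))
E
```

```text
time_s: 51.08
ee_pos: [0.4144, -0.2179, 0.0466]
ee_rot: [0.676, 0.737, 0.0, -0.0]
force: [0.1, 0.5, -1.3]
gripper_width: 0.0572
finger_force: 0.0
time_s: 51.5
ee_pos: [0.4126, -0.217, 0.1421]
ee_rot: [0.676, 0.737, -0.001, -0.002]
force: [1.0, 1.0, 0.1]
gripper_width: 0.0855
finger_force: 0.0
time_s: 51.92
ee_pos: [0.4171, -0.2558, 0.2031]
ee_rot: [0.676, 0.737, -0.0, -0.001]
force: [0.3, 0.6, -0.6]
gripper_width: 0.0854
finger_force: 0.0
[ 0.41705685 -0.25579416  0.20307677]
carrier 4094 [array([ 415. , -216.4]), array([ 57.3, 129.6]), np.float64(4.6)]
sink 360 [array([ 413.1, -217.6]), array([34.2, 29.9]), np.float64(5.0)]
[0.0527 0.0559 0.0571]
mallet
handle 37 [array([413.5, 283.3]), array([13.9, 20.9]), np.float64(26.3)]
head 156 [array([413.9, 282.3]), array([47.5, 75.5]), np.float64(1.0)]
```

View pics/v11.png

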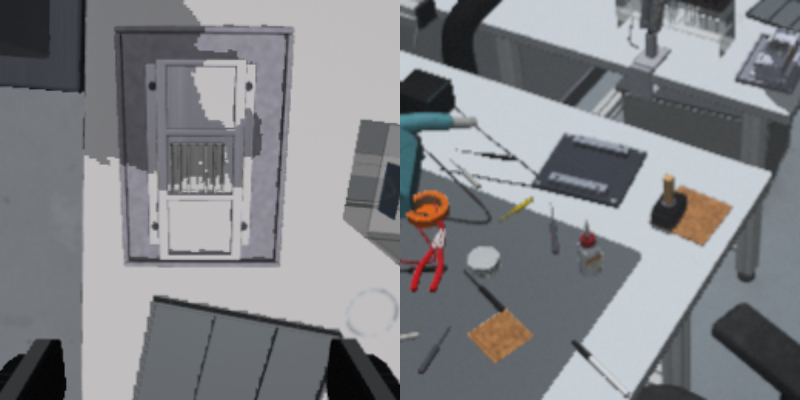

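The sink lies in the middle pocket at (200,165). In the scene crop the mallet has been knocked to the edge of its mat, at (668,208), so I will put it back on the middle.

```bash
python3 -m crank '[[-1,0.5,0,0,0,0,0],[-1,0.8,0.05,0,0,0,0],[-1,0.9,0.07,0,0,0,0],[-1,0.9,0.07,0,0,0,0],[-1,0.9,0.07,0,0,0,0]]' 80
python3 -m crank '[[-1,0.9,0.07,0,0,0,0],[-1,0.9,0.07,0,0,0,0],[-1,0.9,0.07,0,0,0,0],[-1,0.9,0.08,0,0,0,0],[-1,0.9,0.08,0,0,0,0]]'
python3 -m crank '[[-1,0.9,0.08,0,0,0,0],[-1,0.9,0.08,0,0,0,0],[-1,0.9,0.08,0,0,0,0],[-1,0.8,0.05,0,0,0,0],[-1,0.5,0.05,0,0,0,0]]'
python3 -m crank '[[-1,0.4,0.03,0,0,0,0],[-1,0,0,0,0,0,0],[-1,0,0,0,0,0,0],[-1,0,0,0,0,0,0],[-1,0,0,0,0,0,0]]'
cat > mal.py <<'E'
from h import *
s=read_state(); c,im,d=snap('wrist'); cv2.imwrite('pics/w12.png',im); P=cloud(c,d); X,Y,Z=P[...,0],P[...,1],P[...,2]
M=R.from_quat(s['ee_rot']).as_matrix(); print(s['ee_pos'].round(4),'tool y deg',np.degrees(np.arctan2(M[1,1],M[0,1])).round(1),s['qpos'].round(2))
m=(abs(X-.40)<.09)&(abs(Y-.27)<.09)
r=rect(P[m&(Z>.083)&(Z<.11)],'handle'); rect(P[m&(Z>.025)&(Z<.04)],'head')
i=im.astype(int); rect(P[m&(i[...,2]-i[...,0]>50)&(Z<.012)],'mat')
print('shift',(M[:2,:2].T@(np.array(r[0])/1e3-s['ee_pos'][:2])/.04).round(3))
E
python3 mal.py
```

```text
time_s: 52.43
ee_pos: [0.4128, -0.0938, 0.2024]
ee_rot: [0.676, 0.737, -0.001, -0.001]
force: [0.4, 0.8, -0.1]
gripper_width: 0.0853
finger_force: 0.0
time_s: 52.85
ee_pos: [0.4117, 0.0866, 0.2026]
ee_rot: [0.675, 0.737, -0.001, -0.001]
force: [0.5, -0.4, -0.4]
gripper_width: 0.0857
finger_force: 0.0
time_s: 53.27
ee_pos: [0.4109, 0.2491, 0.2026]
ee_rot: [0.674, 0.739, -0.0, -0.001]
force: [-0.8, 0.4, 0.9]
gripper_width: 0.0853
finger_force: 0.0
time_s: 53.68
ee_pos: [0.4128, 0.2595, 0.2031]
ee_rot: [0.676, 0.736, -0.001, 0.0]
force: [-0.8, 0.7, 0.6]
gripper_width: 0.0856
finger_force: 0.0
[0.4128 0.2595 0.2031] tool y deg 4.9 [-0.18  0.25 -0.49  1.97  0.14  0.95 -0.66]
handle 357 [array([413.3, 281.3]), array([15.7, 16.4]), np.float64(4.5)]
head 2121 [array([413.4, 281.2]), array([44.1, 70.3]), np.float64(1.5)]
mat 5620 [array([379.5, 261.4]), array([109.2, 109.4]), np.float64(86.7)]
shift [0.543 0.059]
```

```bash
python3 -m crank '[[-1,0.54,0.06,0,0,0,0.4],[-1,0,0,0.6,0,0,0],[-1,0,0,0.9,0,0,0],[-1,0,0,0.9,0,0,0],[-1,0,0,0.8,0,0,0]]' 80
python3 -m crank '[[-1,0,0,0.4,0,0,0],[-1,0,0,0.15,0,0,0],[-1,0,0,0,0,0,0],[1,0,0,0,0,0,0],[1,0,0,0,0,0,0]]'
python3 -m crank '[[1,0,0,0,0,0,0],[1,0,0,0,0,0,0],[1,0,0,0,0,0,0],[1,0,0,0,0,0,0],[1,0,0,0,0,0,0]]'
python3 -m crank '[[1,0,0,0,0,0,0],[1,0,0,-0.2,0,0,0],[1,0,0,-0.4,0,0,0],[1,0,0,0,0,0,0],[1,0,0,0,0,0,0]]'
python3 - <<'E'
from h import *
s=read_state(); M=R.from_quat(s['ee_rot']).as_matrix(); print('shift',(M[:2,:2].T@(np.array([.3796,.2613])-s['ee_pos'][:2])/.04).round(3))
E
```

```text
time_s: 54.15
ee_pos: [0.4139, 0.2815, 0.0744]
ee_rot: [0.688, 0.725, 0.0, 0.0]
force: [0.3, 0.4, -0.4]
gripper_width: 0.0858
finger_force: 0.0
time_s: 54.57
ee_pos: [0.4148, 0.2834, 0.0553]
ee_rot: [0.688, 0.726, 0.001, 0.0]
force: [0.2, 0.9, 0.5]
gripper_width: 0.0637
finger_force: 0.0
time_s: 54.98
ee_pos: [0.4142, 0.2831, 0.0545]
ee_rot: [0.688, 0.726, 0.001, 0.0]
force: [0.2, -1.2, 7.4]
gripper_width: 0.0149
finger_force: 77.9
time_s: 55.4
ee_pos: [0.4139, 0.283, 0.0782]
ee_rot: [0.688, 0.726, 0.001, 0.0]
force: [-0.3, 0.2, -3.2]
gripper_width: 0.0152
finger_force: 78.4
shift [-0.496 -0.887]
```

```bash
python3 -m crank '[[1,-0.15,-0.25,0,0,0,0],[1,-0.2,-0.39,0,0,0,0],[1,-0.15,-0.25,0,0,0,0],[1,0,0,0.25,0,0,0],[1,0,0,0.2,0,0,0]]'
python3 -m crank '[[1,0,0,0.1,0,0,0],[1,0,0,0.03,0,0,0],[1,0,0,0.03,0,0,0],[1,0,0,0,0,0,0],[1,0,0,0,0,0,0]]'
```

```text
time_s: 55.82
ee_pos: [0.3789, 0.2605, 0.0588]
ee_rot: [0.688, 0.726, -0.0, 0.0]
force: [0.7, 0.2, -3.2]
gripper_width: 0.0147
finger_force: 78.3
time_s: 56.23
ee_pos: [0.3792, 0.2607, 0.0544]
ee_rot: [0.688, 0.726, -0.001, 0.001]
force: [-6.3, -7.0, 24.3]
gripper_width: 0.015
finger_force: 82.3
```

```bash
python3 -m crank '[[1,0,0,-0.05,0,0,0],[1,0,0,0,0,0,0],[0.6,0,0,0,0,0,0],[0,0,0,0,0,0,0],[-1,0,0,0,0,0,0]]'
python3 -m crank '[[-1,0,0,0,0,0,0],[-1,0,0,0,0,0,0],[-1,0,0,-0.4,0,0,0],[-1,0,0,-1,0,0,0],[-1,0,0,-1,0,0,0]]'
python3 -m crank '[[-1,0,0,-1,0,0,0],[-1,0,0,-0.8,0,0,0],[-1,0,0,0,0,0,0],[-1,0,0,0,0,0,0],[-1,0,0,0,0,0,0]]'
python3 mal.py
python3 - <<'E'
from h import *
c,im,d=snap('side'); P=cloud(c,d); X,Y,Z=P[...,0],P[...,1],P[...,2]
m=(abs(X-.416)<.09)&(abs(Y+.214)<.09); rect(P[m&(Z>.039)&(Z<.048)],'carrier'); rect(P[m&(Z>.0505)&(Z<.065)],'sink')
cv2.imwrite('pics/v13.png',np.hstack([cv2.resize(im[180:340,190:390],(400,320)),cv2.resize(cv2.imread('pics/w12.png')[60:320,120:445],(400,320))]))
E
```

```text
time_s: 56.65
ee_pos: [0.3794, 0.2613, 0.0552]
ee_rot: [0.688, 0.726, 0.0, -0.0]
force: [0.4, 0.5, 0.4]
gripper_width: 0.0403
finger_force: 0.0
time_s: 57.07
ee_pos: [0.3774, 0.2602, 0.1511]
ee_rot: [0.687, 0.726, -0.002, -0.001]
force: [0.6, 0.1, -0.6]
gripper_width: 0.0854
finger_force: 0.0
time_s: 57.48
ee_pos: [0.3789, 0.2604, 0.223]
ee_rot: [0.688, 0.726, -0.0, 0.0]
force: [-0.2, -0.7, -0.8]
gripper_width: 0.0853
finger_force: 0.0
[0.3789 0.2604 0.223 ] tool y deg 3.1 [-0.18  0.17 -0.53  2.02  0.1   0.98 -0.7 ]
handle 301 [array([378.9, 260. ]), array([15.4, 16.2]), np.float64(3.3)]
head 1752 [array([378.9, 259.7]), array([43.2, 70.4]), np.float64(2.2)]
mat 4907 [array([380. , 261.5]), array([109.3, 109.1]), np.float64(86.2)]
shift [-0.011 -0.   ]
carrier 410 [array([ 415.9, -215.5]), array([ 59.5, 136. ]), np.float64(4.2)]
sink 104 [array([ 414. , -217.7]), array([36. , 33.7]), np.float64(3.6)]
```

View pics/v13.png

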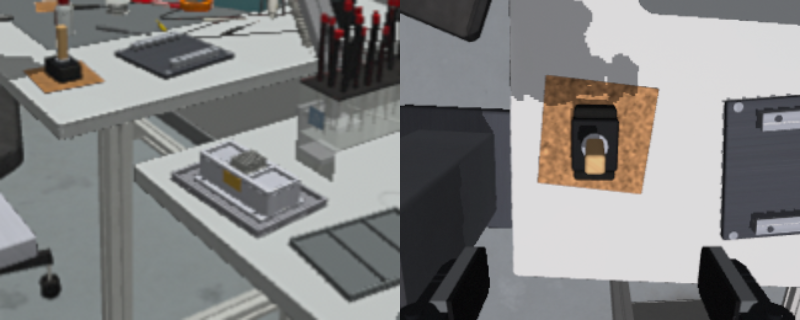

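The mallet stands upright in the middle of its mat (594,145). The carrier lies flat in the tray with the sink in its middle pocket (248,160), the bin is empty, and the gripper is clear of everything.

```bash
python3 -c "
from station import job_done; print(job_done())"
```

```text
the job is handed in; nothing more can be done
None
```

I handed the job in at about 58 s; by camera estimate both gibs are out about 12 mm, the carrier lies flat in the tray with the only heat sink found in its middle pocket, and the mallet, knocked aside once and put back, stands upright on the larger mat; the hand-in gave no verdict.

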